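Set a needle stage to its mark with the backlash taken up, then lock it

ROBOT

A 6-joint arm with a two-finger parallel gripper is mounted at the origin on a cart in front of the work surface, level with it; the furniture and walls round the work are solid. World frame = base frame: x ahead of the robot, y to its left, z up, the work surface at z = 0. Lengths are in m, angles in rad, forces in N, time in s.
With the tool pointing down it reaches from about 0.35 to 0.775 m from the base axis. Payload 7.3 kg.
Tool frame: the origin (TCP) lies between the finger pads; the fingertips stand 17 mm ahead of it and the grasp point (between the pads) lies 2 mm behind it; z points along the fingers, y is the direction in which the jaws open and shut (so a half turn about z gives the same grasp; the last joint's range is limited). The gripper opens to 92 mm and grips with 3 to 60 N. Pads are 19 mm wide; open, the fingers measure 130 mm over their backs; the gripper's body (75 mm by 190 mm) begins 47 mm behind the grasp point.
Start: joints at [-1.322, 0.342, 1.524, -0, 1.275, -0.146], TCP at [0.202, -0.485, 0.21] pointing down, gripper open.
Joint ranges: [-2.53, 2.53], [-0.77, 2.02], [0.04, 2.7], [-1, 4.14], [0.28, 2.66], [-3.11, 3.11]. Speed limits (rad/s): [2.57, 2.57, 3.14, 3.14, 3.14, 3.14].

INTERFACE

Orientations are given as [roll, pitch, yaw] about the fixed x, y, z axes, in that order (R = Rz(yaw) Ry(pitch) Rx(roll)).
In Python, from cell import sensors, vision, hand_in gives the robot as it stands.
- The arm moves only by the tool step_arm, never from a script. Its argument "series" is a list of rows, each a list of 5 numbers: the opening, from 0 (shut) to 1 (fully open), then the shift along the world's x, y, z each as a share of 25 mm, from -1 to 1, then the turn about the world's z as a share of 0.08 rad, from -1 to 1. A call has 1 to 12 rows; each row shifts and turns the commanded pose from where the row before left it; what a row does not reach is not made up. A row lasts 1/10 s, in which the tool goes at most 50 mm and 8.59 degrees, less where a joint would pass 70% of its speed; a pose out of reach is approached as far as the arm can. A call with a number of a shift or a turn outside -1 to 1 is refused whole. A call with a gripper value outside its range is refused whole. The fingers move at their own pace and stop on an object; "squeeze" is the grip in N (left out, the last holds). Time passes only in rows, so rows that do not move let the fingers close. It gives the time, the measured TCP pose, the force and the opening at its end, in the units of the state.
- sensors.observe(): the state, without advancing time (a new reading comes with each control period).
- vision.read_camera(name): name is "scene" or "top" or "wrist"; returns a dict with "pixels" (480x640x3 uint8, blue, green, red), "range_z" (480x640 float32, m along the optical axis (not along the pixel's ray), 0 where there is no reading), "camera_matrix" (3x3 intrinsics, pixels), "pose" (4x4, takes a point from camera to world coordinates). Camera axes: x right, y down, z forward; pixel columns grow to the right and rows downward; lengths in m; the calibration is good to about 2 mm. A picture is of the moment at which its call begins.
- hand_in(): hands the job in, once; it reports no verdict.
The state is a dict: "time": time; "qpos": joint angles; "qvel": joint speeds; "joint_efforts": joint torques, N m; "tool_pos": TCP position; "tool_rot": TCP orientation; "contact_force": force on the tool from outside, world axes, zero at the start; "torque": the same for the moment, N m; "opening": finger opening in m.
Only numpy, scipy, OpenCV 4.12 (cv2) and the standard library are available. Lean on these libraries where they do the work, as an engineer would, in place of code of your own. Each camera call takes 0.05 s, during which the arm holds its last target.

TASK

Someone cranked the vial stage clockwise past its mark, and its worn drive has slack. Crank the handwheel back (anticlockwise) until the slack is out and the slide itself is 2 or 3 mm behind its red line, touching its rear stop lightly at most (never over 12 N on the crank there), then come forward, clockwise only, until the wheel's white pointer is at the red dial mark and the slide's white index is on its red line. Then swing the red-knobbed lock lever fully over to its stop, let go, and leave the slide and the glassware untouched.

Things in the scene. Friction and masses are not known exactly. Their poses are not given: they have to be found in the camera images.
- stage_unit: Bolted-down stage on a grey base plate 120 x 300 x 12 mm; origin under its centre on the worktop, x away from the robot at yaw 0, y along the slide's travel (left), z up. At its -y end a white gear housing with dial and handwheel; at its +y end the slide with a small vial under a needle arm, whose top is 118 mm up. Nothing else of it is above 60 mm but the two knobs.
- wheel_axis (a point): Point on the handwheel's upright axis, at the height of the crank knob's centre (80 mm). Seen from above, turning clockwise is forward (slide to the unit's +y, 15 mm per rad), anticlockwise is back. In the unit's frame: x 0, y -85 mm.
- crank (a point): Centre (80 mm up) of the black upright crank knob, diameter 16 mm, 42 mm tall (58 to 100 mm up), that spins freely on its pin 42 mm from the wheel's axis. With the wheel at its mark it lies from the axis toward the unit's -x. To be gripped from above and led along the circle.
- pointer (a point): Tip of the white pointer line on the handwheel's rim, 52 mm from the axis, 56 mm up, a quarter turn anticlockwise of the crank knob as seen from above.
- dial_mark (a point): Where the pointer tip is when the wheel stands at the red mark of the fixed dial (toward the unit's -y from the axis, 52 mm). In the unit's frame: x 0, y -137 mm.
- slide_index (a point): White index line on the slide's near edge, 40 mm up. It moves along the unit's y with the slide.
- slide_line (a point): Where the slide's index is (40 mm up) when it stands on the red line of the fixed scale beside the slide. In the unit's frame: x -22, y +75 mm.
- lever_pivot (a point): Point on the lock lever's upright axis, 50 mm up, near the middle of the unit's near edge. In the unit's frame: x -46, y +30 mm.
- lever_knob (a point): Centre (52 mm up) of the red upright knob, diameter 15 mm, 34 mm tall (34 to 68 mm up), on the end of the lock lever, 55 mm from its pivot; the arm itself is 8 mm thick, 36 mm up.
- lock_lever (a joint): Lock lever angle: 0 open (it points to the unit's -x, at the robot), 1.3 locked at its stop (points along the unit's +y nearly); it turns clockwise seen from above and stays where it is left. About 2 N at the knob.
- handwheel: Dark steel handwheel, diameter 104 mm, rim top 56 mm up; origin on its axis. Between it and the slide is slack, different each time, 0.2 to 1.1 rad of the wheel. At the start the slack is taken up clockwise and the wheel is 0.2 to 0.5 rad clockwise past its mark. In the slack it turns almost free (under 1 N at the knob); moving the slide it needs 5 to 8 N at the knob.
- slide: The slide, an aluminium block 44 mm along its travel, carrying the vial; origin 22 mm up, at its middle. It stays where the drive leaves it. A hard rear stop (a steel screw) ends its travel 4.2 mm behind its line (toward the unit's -y); there the crank's resistance rises at once above 8 N; 12 N at the knob presses the stop with 20 N, the most it may take.
- beaker_50_c (a point): Centre of a loose glass beaker, 46 x 50 x 58 mm, bystander.
- flask_100_c (a point): Centre of a loose conical glass flask, 64 mm wide, 105 mm tall, bystander.
- bottle_100a_c (a point): Centre of a loose bottle with blue cap, 57 mm wide, 111 mm tall, bystander.
- petri_dish_c (a point): Centre of a loose glass dish, 64 mm wide, 13 mm tall, bystander.

How it is judged:
On the way, in this order (a step that is already met when the one before it is completed fails the run):
1. the slide has been backed off at least 1 mm behind its line, lock lever still open (y of slide_index in the frame of stage_unit below 0.074 m and value of joint lock_lever below 0.5 rad), for 0.1 s.
2. pointer within 4 mm of the dial mark and slide index within 2 mm of its line, lock lever still open (horizontal distance between pointer and dial_mark below 0.004 m and horizontal distance between slide_index and slide_line below 0.002 m and value of joint lock_lever below 0.5 rad), for 0.2 s.
At the end, for the whole second after the job is handed in: The pointer is within 4 mm of the dial mark and the slide's index within 2 mm of its line (so the slack is taken up clockwise), the lock lever is past 1.15 rad, the wheel is at rest (horizontal distance between pointer and dial_mark below 0.004 m and horizontal distance between slide_index and slide_line below 0.002 m and value of joint lock_lever above 1.15 rad and angular speed of handwheel below 0.05 rad/s); the robot touches nothing.
It fails at once if the slide is driven onto its rear stop with more than 20 N (contact force between slide and stage_unit above 20 N).
It fails at once if the lock lever is swung over before the stage is set, or the setting is lost after locking (value of joint lock_lever above 0.5 rad and (horizontal distance between pointer and dial_mark above 0.004 m or horizontal distance between slide_index and slide_line above 0.002 m)).
It fails at once if the slide is pushed by hand (contact force between the arm and slide above 1 N).
It fails at once if a bystander is moved by more than 15 mm (distance of any of beaker_50_c, flask_100_c, bottle_100a_c, petri_dish_c from where it was at the start of the episode above 0.015 m).
It also fails if it takes over 72 s, if anything falls off the work surface, if the arm or the gripper's body presses on something with over 40 N, if the wrist force passes 120 N, or if a joint passes its speed limit or range.

## Working session

There is one attempt and no reset: what is moved stays moved. The work goes in short steps, Python scripts to look and compute and a tool call to move; the robot and the scene stay as the last step left them, time stands still between calls to the robot, and variables do not carry over. Pictures are saved under pics/ and viewed, and the job is handed in when it is done.

Besides the shell and the picture viewer there is one more tool, called after "Call:" by a JSON object that holds its "fn" and its "kwargs". step_arm: Moves the arm, as the interface text tells. Its arguments: {"type":"object","properties":{"series":{"type":"array","items":{"type":"array","items":{"type":"number","minimum":-1,"maximum":1}}},"squeeze":{"type":"number"}},"required":["series"]}

```bash
mkdir -p pics; ls; cat > h.py <<'E'
import numpy as np,cv2
from cell import sensors,vision
def cam(n,f=None):
    c=vision.read_camera(n)
    if f: cv2.imwrite('pics/'+f,c['pixels'])
    np.savez('last_%s.npz'%n,**c)
    return c
def load(n): return dict(np.load('last_%s.npz'%n))
def w2p(c,P):
    P=np.atleast_2d(P);T=np.linalg.inv(c['pose']);q=P@T[:3,:3].T+T[:3,3];k=q@c['camera_matrix'].T
    return k[:,:2]/k[:,2:]
def p2w(c,u,v,z):  # ray with plane z
    d=c['pose'][:3,:3]@np.linalg.inv(c['camera_matrix'])@np.array([u,v,1.]);o=c['pose'][:3,3]
    return o+d*(z-o[2])/d[2]
def p2wd(c,u,v):
    r=c['range_z'][int(v),int(u)]
    return c['pose'][:3,:3]@(np.linalg.inv(c['camera_matrix'])@np.array([u,v,1.])*r)+c['pose'][:3,3]
E
python3 - <<'E'
from h import *
s=sensors.observe();print(s)
for n in('scene','top'):
    c=cam(n,n+'0.png');print(n,c['camera_matrix'],c['pose'])
E
```

```text
pics
{'time': 0.0, 'qpos': array([-1.32198948e+00,  3.42760806e-01,  1.52500143e+00, -1.52329446e-05,
        1.27540442e+00, -1.46011593e-01]), 'qvel': array([ 0.00210819, -0.00080335,  0.00016798, -0.0006644 ,  0.00045901,
        0.00090668]), 'joint_efforts': array([-2.56800176e-04, -4.31243527e+01, -2.44215167e+01,  7.18415016e-02,
        5.61663124e-02, -1.28603292e-04]), 'tool_pos': array([ 0.20184016, -0.48418621,  0.20973066]), 'tool_rot': array([-3.14003328e+00, -2.14595932e-04,  3.94822717e-01]), 'contact_force': array([ 0.18814064, -0.7003971 , -0.60890504]), 'torque': array([-0.00567318,  0.01545793, -0.02256498]), 'opening': 0.09193009896479441}
scene [[443.69421122   0.         317.13298245]
 [  0.         443.69421122 237.1163738 ]
 [  0.           0.           1.        ]] [[-0.88741597 -0.25666778  0.38290279  0.2376572 ]
 [-0.46034285  0.53673935 -0.70710348  0.65647816]
 [-0.02402832 -0.80376148 -0.59446625  0.61263674]
 [ 0.          0.          0.          1.        ]]
top [[506.27078903   0.         324.77036502]
 [  0.         506.27078903 246.15450478]
 [  0.           0.           1.        ]] [[-0.00636522 -0.9911866   0.13232013  0.45728011]
 [-0.99995478  0.00537415 -0.00784574  0.02467505]
 [ 0.00706549 -0.13236408 -0.99117598  1.02370363]
 [ 0.          0.          0.          1.        ]]
```

View pics/scene0.png

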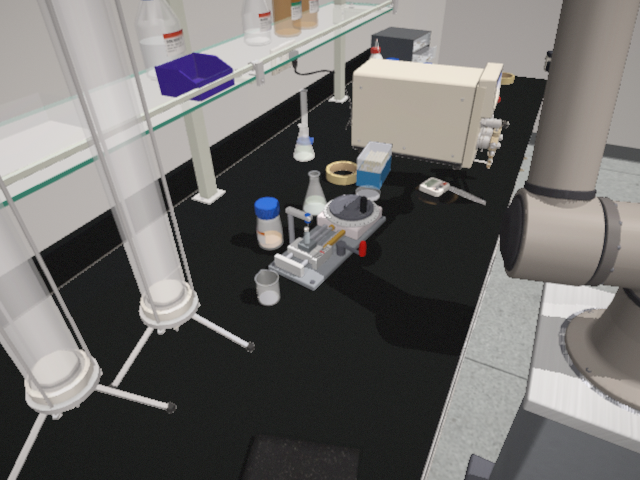

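View pics/top0.png

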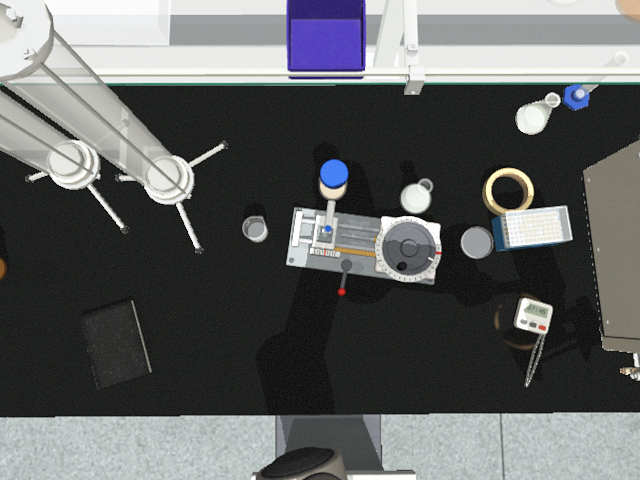

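```bash
python3 - <<'E'
from h import *
c=load('top');im=c['pixels'][195:305,280:460]
cv2.imwrite('pics/z0.png',cv2.resize(im,None,fx=4.4,fy=4.4,interpolation=cv2.INTER_CUBIC))
E
```

```text
(no output)
```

View pics/z0.png

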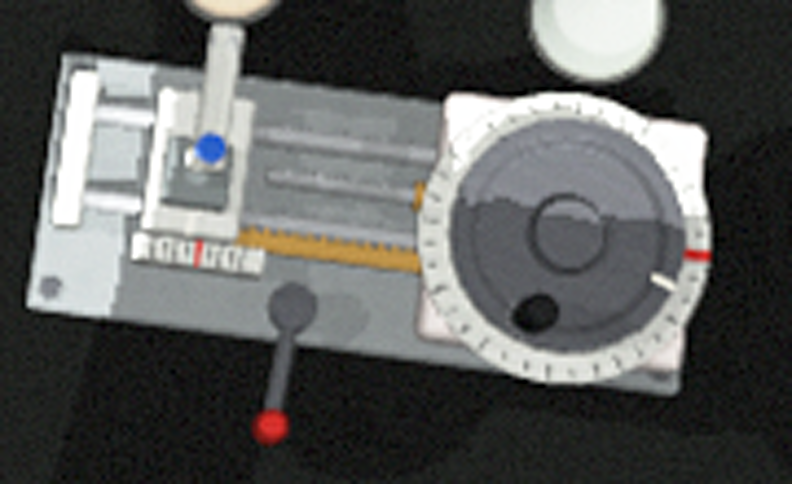

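```bash
cat >> h.py <<'E'
def unit2w(p,P):
    x,y,t=p;P=np.atleast_2d(P).astype(float);R=np.array([[np.cos(t),-np.sin(t)],[np.sin(t),np.cos(t)]])
    return np.c_[P[:,:2]@R.T+[x,y],P[:,2]]
E
python3 - <<'E'
from h import *
from scipy.optimize import least_squares
c=load('top')
Z=np.array([[62,55],[28,305],[678,393],[697,255],[199,253],[292,307]])/4.4+[280,195]
M=np.array([[.06,.15,.012],[-.06,.15,.012],[-.06,-.15,.012],[0,-.141,.05],[-.028,.075,.04],[-.046,.03,.05]])
f=lambda p:(w2p(c,unit2w(p,M))-Z).ravel()
r=least_squares(f,[.45,.0,-.13],loss='soft_l1');print(r.x,r.fun.reshape(-1,2).round(2))
g=lambda n,u,v,z:print(n,p2w(c,280+u/4.4,195+v/4.4,z).round(4))
p=r.x
print('axis',unit2w(p,[0,-.085,.08]),'lever',unit2w(p,[-.046,.03,.05]),'needle',)
g('knob',536,312,.1);g('axis',568,232,.058);g('pointer tip',676,289,.056);g('redknob',270,427,.068)
g('index',199,240,.04);g('line',unit2w(p,[0,0,0])[0,0]*0+199,253,.04)
a=unit2w(p,[0,-.085,0])[0,:2]
k=p2w(c,280+536/4.4,195+312/4.4,.1)[:2]-a; q=p2w(c,280+676/4.4,195+289/4.4,.056)[:2]-a
print(np.linalg.norm(k),np.arctan2(k[1],k[0]),np.linalg.norm(q),np.arctan2(q[1],q[0]))
E
```

```text
[ 0.59308314 -0.0619917  -0.13938836] [[ 0.2  -0.61]
 [-0.48  0.75]
 [ 0.43  0.68]
 [-0.93 -0.37]
 [-0.05  0.15]
 [ 0.71 -0.49]]
axis [[ 0.58127346 -0.1461673   0.08      ]] lever [[ 0.55169741 -0.02589154  0.05      ]] needle
knob [ 0.5433 -0.1236  0.1   ]
axis [ 0.5823 -0.1453  0.058 ]
pointer tip [ 0.5571 -0.1923  0.056 ]
redknob [ 0.4976 -0.0136  0.068 ]
index [0.5819 0.016  0.04  ]
line [0.5761 0.0161 0.04  ]
0.04415449802934208 2.6064455383353695 0.05203979962407209 -2.053182134117236
```

Call:
{"fn": "step_arm", "kwargs": {"series": [[1, 0, 1, 0, -1], [1, 0, 1, 0, -1], [1, 0, 1, 0, -1], [1, 0, 1, 0, -1], [1, 0.9, 0.9, 0, -1], [1, 1, 1, 0, -1], [1, 1, 1, 0, -1], [1, 1, 1, 0, -1], [1, 1, 1, 0, -1], [1, 1, 1, 0, -1], [1, 1, 1, 0, -1], [1, 1, 1, 0, -0.6]], "squeeze": 15}}

```text
time: 1.3
tool_pos: [0.4001, -0.1858, 0.2102]
tool_rot: [3.141, 0.0, -0.536]
contact_force: [-0.3, -1.0, 0.2]
opening: 0.0919
```

Call:
{"fn": "step_arm", "kwargs": {"series": [[1, 1, 0.5, 0, 0], [1, 1, 0.5, 0, 0], [1, 1, 0.2, 0, 0], [1, 0, 0, 0, 0], [1, 0, 0, 0, 0]]}}

```text
time: 1.8
tool_pos: [0.474, -0.1568, 0.2098]
tool_rot: [3.141, 0.002, -0.532]
contact_force: [-0.2, -0.0, -0.4]
opening: 0.092
```

```bash
python3 - <<'E'
from h import *
s=sensors.observe();print(s['time'],s['tool_pos'],s['tool_rot'],s['contact_force'],s['qpos'])
c=cam('wrist','w1.png');print(c['pose'])
E
```

```text
1.8 [ 0.47401458 -0.15680674  0.20979492] [ 3.14116221e+00  1.74835589e-03 -5.32274515e-01] [-0.20191676 -0.00783442 -0.42567569] [-4.72877744e-01  2.96625056e-01  1.59205823e+00 -3.42892942e-04
  1.25468021e+00  1.63029961e+00]
[[-5.08086055e-01 -8.25699645e-01 -2.45089079e-01  5.39771546e-01]
 [-8.61306269e-01  4.86993102e-01  1.44876601e-01 -1.95739893e-01]
 [-2.67867396e-04  2.84706541e-01 -9.58614685e-01  3.84970320e-01]
 [ 0.00000000e+00  0.00000000e+00  0.00000000e+00  1.00000000e+00]]
```

View pics/w1.png

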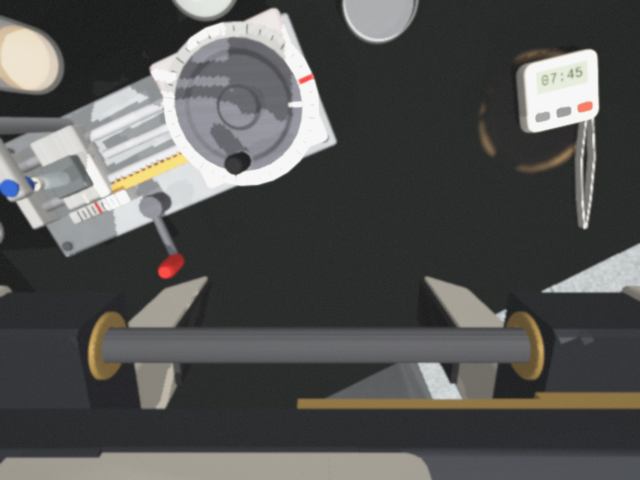

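```bash
python3 - <<'E'
from h import *
c=load('wrist');im=c['pixels'][0:290,0:345]
cv2.imwrite('pics/z1.png',cv2.resize(im,None,fx=2.3,fy=2.06,interpolation=cv2.INTER_CUBIC)) 
im=c['pixels'][150:270,0:190]
cv2.imwrite('pics/z1b.png',cv2.resize(im,None,fx=4,fy=4,interpolation=cv2.INTER_CUBIC)) 
p=[ 0.59308314,-0.0619917,-0.13938836]
M=[[0,-.085,.056],[0,-.137,.056],[-.022,.075,.04],[-.046,.03,.05],[-.06,.15,.012],[-.06,-.15,.012],[0,-.141,.05]]
print(w2p(c,unit2w(p,M)).round(1))
for r in [p2w(c,237,158,.1),p2w(c,237,104,.058),p2w(c,303,77,.05),p2w(c,288,104,.056),p2wd(c,237,158)]:print(r.round(4))
E
```

```text
[[237.1 107.6]
 [296.   81.2]
 [ 92.9 202.6]
 [144.6 210.3]
 [ 65.1 258.1]
 [336.2 143.2]
 [300.9  79.9]]
[ 0.5468 -0.1333  0.1   ]
[ 0.5834 -0.1479  0.058 ]
[ 0.5745 -0.2043  0.05  ]
[ 0.5627 -0.1832  0.056 ]
[ 0.5468 -0.1332  0.0995]
```

View pics/z1.png

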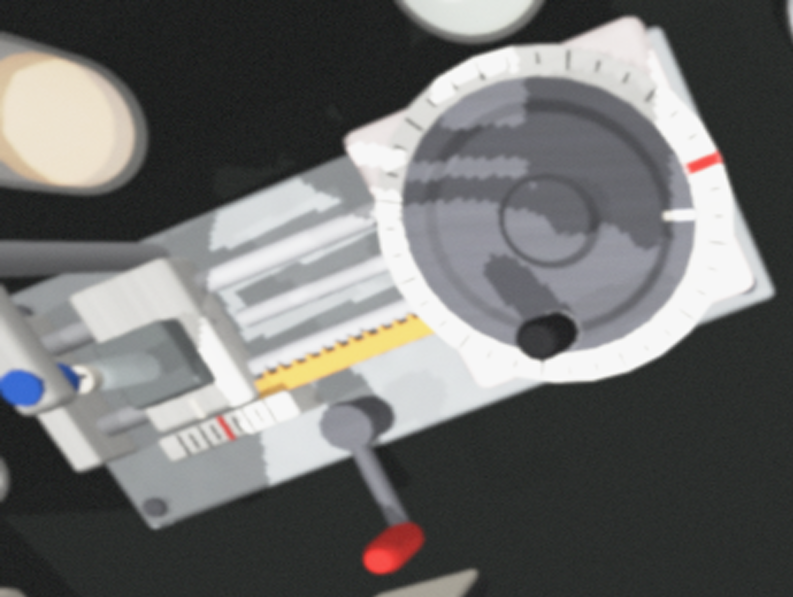

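View pics/z1b.png

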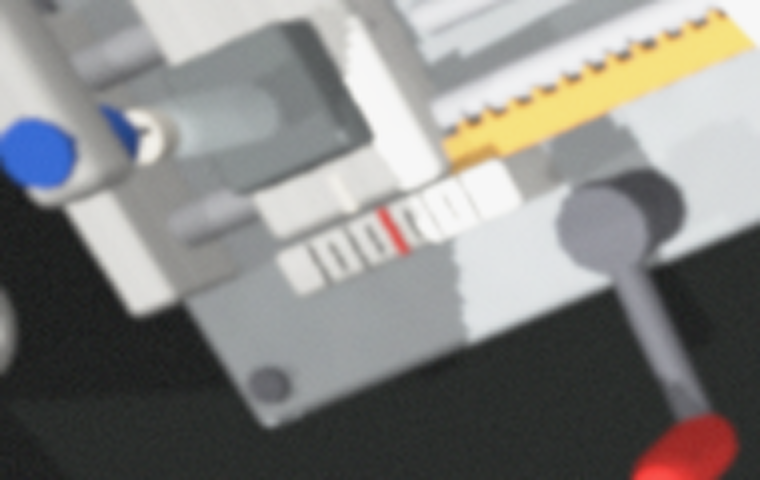

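```bash
python3 - <<'E'
from h import *
from scipy.optimize import least_squares
w=load('wrist');t=load('top')
M=np.array([[.06,.15,.012],[-.06,.15,.012],[-.06,-.15,.012],[0,-.141,.05],[-.028,.075,.04],[-.046,.03,.05]])
Zt=np.array([[62,55],[28,305],[678,393],[697,255],[199,253],[292,307]])/4.4+[280,195]
Mw=M[1:]
Zw=np.array([[153/2.3,527/2.06],[773/2.3,293/2.06],[705/2.3,163/2.06],[395/4,150+230/4],[602/4,150+230/4]])
fw=lambda p:(w2p(w,unit2w(p,Mw))-Zw).ravel()
ft=lambda p:(w2p(t,unit2w(p,M))-Zt).ravel()
for f in(fw,ft,lambda p:np.r_[fw(p),ft(p)]):
    r=least_squares(f,[.59,-.06,-.13],loss='soft_l1');p=r.x;print(p.round(4),r.fun.round(1))
    a=unit2w(p,[0,-.085,.08])[0];print('axis',a)
    for nm,q in(('kw',p2w(w,233.3,163,.1)),('kt',p2w(t,280+536/4.4,195+312/4.4,.1)),('pt',p2w(t,280+676/4.4,195+289/4.4,.056)),('pw',p2w(w,694/2.3,215/2.06,.056))):
        d=q[:2]-a[:2];print(nm,q.round(4),np.linalg.norm(d).round(4),(np.arctan2(d[1],d[0])-p[2]).round(3))
E
```

```text
[ 0.5929 -0.0657 -0.1466] [ 0.5 -0.1  3.6  0.4 -1.1 -0.2  0.5 -1.2 -2.8  0.8]
axis [ 0.58043561 -0.14980707  0.08      ]
kw [ 0.5452 -0.1289  0.1   ] 0.041 2.754
kt [ 0.5433 -0.1236  0.1   ] 0.0454 2.675
pt [ 0.5571 -0.1923  0.056 ] 0.0484 -1.926
pw [ 0.5568 -0.1926  0.056 ] 0.0489 -1.929
[ 0.5931 -0.062  -0.1394] [ 0.2 -0.6 -0.5  0.7  0.4  0.7 -0.9 -0.4 -0.   0.1  0.7 -0.5]
axis [ 0.58127346 -0.1461673   0.08      ]
kw [ 0.5452 -0.1289  0.1   ] 0.04 2.836
kt [ 0.5433 -0.1236  0.1   ] 0.0442 2.746
pt [ 0.5571 -0.1923  0.056 ] 0.052 -1.914
pw [ 0.5568 -0.1926  0.056 ] 0.0525 -1.917
[ 0.593  -0.0643 -0.1423] [-0.   0.9  2.3  0.3 -2.9 -0.2 -0.5 -0.4 -3.9  1.5  1.5 -0.8  0.6  0.6
  1.5  0.9  0.3 -0.1  1.1  0.1  1.9 -0.5]
axis [ 0.58094759 -0.14848296  0.08      ]
kw [ 0.5452 -0.1289  0.1   ] 0.0408 2.784
kt [ 0.5433 -0.1236  0.1   ] 0.0451 2.701
pt [ 0.5571 -0.1923  0.056 ] 0.0498 -1.927
pw [ 0.5568 -0.1926  0.056 ] 0.0503 -1.93
```

Call:
{"fn": "step_arm", "kwargs": {"series": [[1, 0.7, 0.3, 0, 0.5], [1, 0.7, 0.3, 0, 0], [1, 0.7, 0.3, 0, 0], [1, 0.7, 0.3, -0.2, 0], [0.6, 0, 0, -0.5, 0], [0.6, 0, 0, -0.8, 0], [0.6, 0, 0, -0.5, 0], [0.6, 0, 0, 0, 0], [0.6, 0, 0, 0, 0]]}}

```text
time: 2.75
tool_pos: [0.544, -0.1276, 0.1606]
tool_rot: [3.141, 0.0, -0.494]
contact_force: [-0.2, -0.3, 0.3]
opening: 0.0569
```

```bash
python3 - <<'E'
from h import *
s=sensors.observe();print(s['time'],s['tool_pos'],s['tool_rot'],s['contact_force'],s['opening'])
c=cam('wrist','w2.png');print(w2p(c,[[.544,-.1267,.1],s['tool_pos']-[0,0,.0]]))
c=cam('top','t2.png')
E
```

```text
2.75 [ 0.54400811 -0.12757495  0.16064739] [ 3.14135923e+00  2.31385031e-04 -4.93849281e-01] [-0.22707887 -0.29608638  0.31702088] 0.05694449465848928
[[314.40528494 245.76749159]
 [315.51994293 282.95879929]]
```

View pics/w2.png

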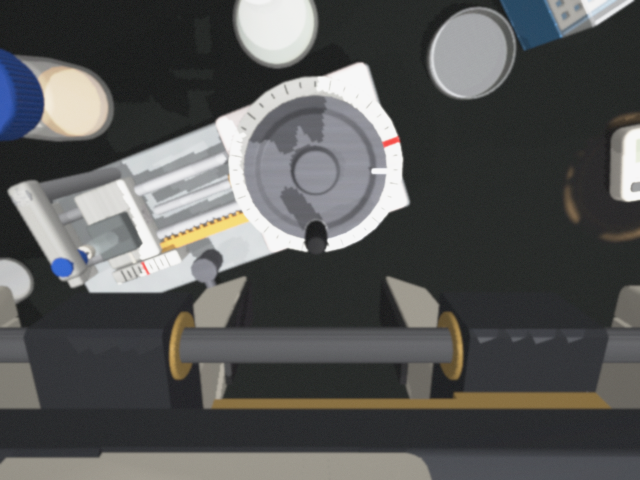

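Call:
{"fn": "step_arm", "kwargs": {"series": [[0.6, 0, 0, -1, 0], [0.6, 0, 0, -1, 0], [0.6, 0, 0, -1, 0], [0.4, 0, 0, -0.08, 0], [0.2, 0, 0, 0, 0], [0.2, 0, 0, 0, 0], [0.1, 0, 0, 0, 0], [0.1, 0, 0, 0, 0], [0.1, 0, 0, 0, 0], [0.1, 0, 0, 0, 0]], "squeeze": 12}}

```text
time: 3.85
tool_pos: [0.5446, -0.1272, 0.0838]
tool_rot: [3.141, -0.001, -0.493]
contact_force: [-0.4, -1.1, 0.8]
opening: 0.0098
```

```bash
python3 - <<'E'
from h import *
s=sensors.observe();print(s['time'],s['tool_pos'],s['tool_rot'],s['contact_force'],s['opening'])
c=cam('wrist','w3.png')
c=cam('scene','s3.png')
E
```

```text
3.85 [ 0.54455687 -0.1272015   0.08376716] [ 3.14149050e+00 -5.18478864e-04 -4.93142626e-01] [-0.42007528 -1.144135    0.80186927] 0.009778051175771723
```

View pics/w3.png

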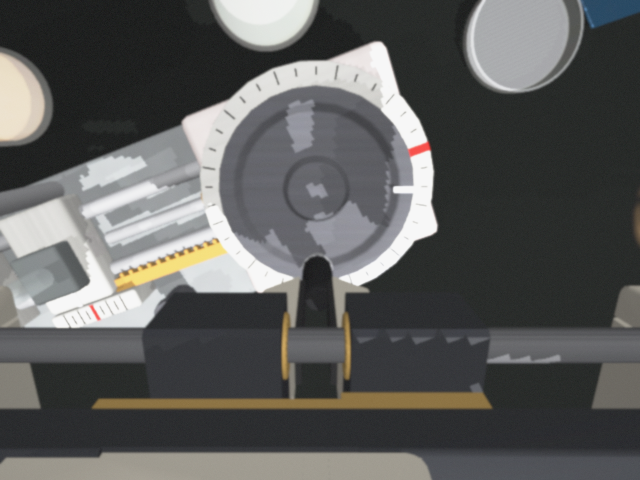

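View pics/s3.png

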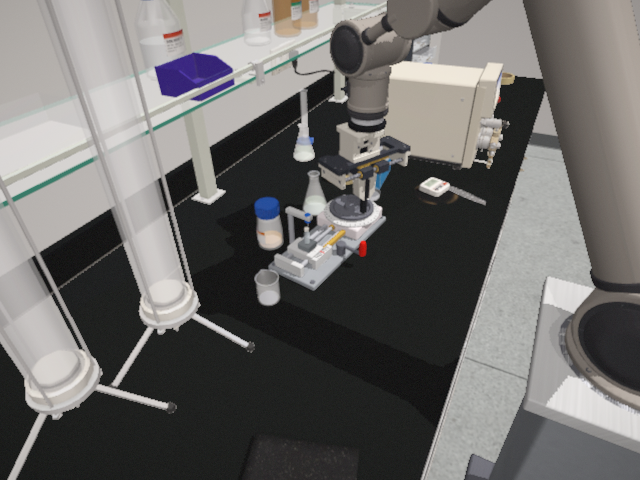

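```bash
python3 - <<'E'
from h import *
c=load('wrist');im=c['pixels'][230:420,230:410]
cv2.imwrite('pics/z3.png',cv2.resize(im,None,fx=3.1,fy=3.1,interpolation=cv2.INTER_CUBIC)) 
R=c['range_z']
for u,v in[(317,262),(317,275),(317,290),(317,310),(305,300),(330,300),(300,285),(335,285),(316,187)]:print(u,v,p2wd(c,u,v).round(4))
print(w2p(c,[[.5446,-.1272,.1],[.5446,-.1272,.08],[.58127,-.14617,.058]]).round(1))
E
```

```text
317 262 [ 0.5509 -0.1314  0.0745]
317 275 [ 0.5504 -0.1311  0.0906]
317 290 [ 0.5482 -0.1299  0.1019]
317 310 [ 0.5385 -0.1247  0.0995]
305 300 [ 0.5461 -0.1226  0.1009]
330 300 [ 0.5497 -0.1364  0.1209]
300 285 [ 0.5558 -0.1257  0.107 ]
335 285 [ 0.5502 -0.1395  0.1108]
316 187 [ 0.5832 -0.1482  0.0618]
[[315.5 297.3]
 [315.5 279.9]
 [314.3 190.9]]
```

View pics/z3.png

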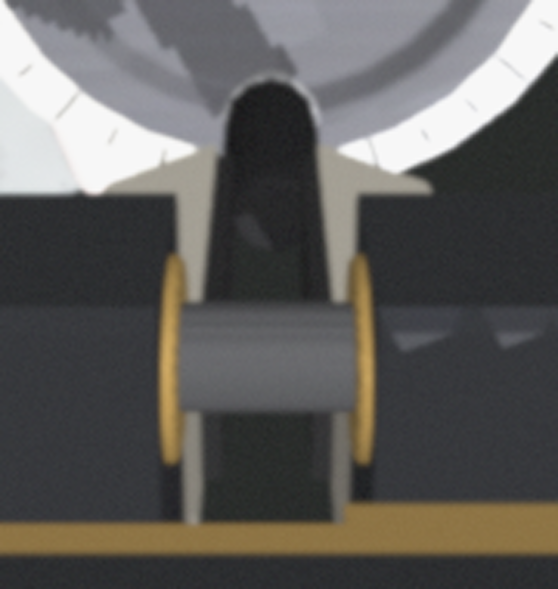

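Call:
{"fn": "step_arm", "kwargs": {"series": [[0, 0, 0, 0, 0], [0, 0, 0, 0, 0]]}}

```text
time: 4.15
tool_pos: [0.5447, -0.1273, 0.0838]
tool_rot: [-3.142, -0.001, -0.493]
contact_force: [-0.8, -0.5, 3.4]
opening: 0.0009
```

```bash
python3 - <<'E'
from h import *
s=sensors.observe();print(s['time'],s['contact_force'],s['opening'])
c=cam('wrist');im=c['pixels'][130:420,200:450]
cv2.imwrite('pics/z4.png',cv2.resize(im,None,fx=2.05,fy=2.05,interpolation=cv2.INTER_CUBIC)) 
E
```

```text
4.15 [-0.80537243 -0.51865398  3.38730022] 0.0009088604873904329
```

View pics/z4.png

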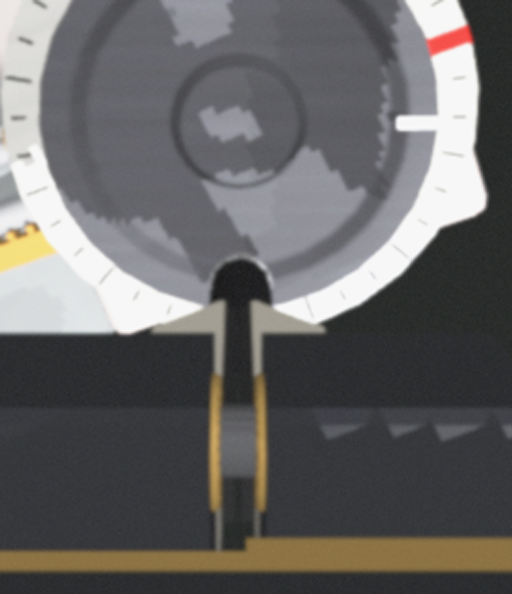

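```bash
python3 - <<'E'
from h import *
c=load('wrist')
for v in range(255,330,6):print(v,[p2wd(c,u,v).round(3).tolist() for u in (309,316,324)])
s=cam('scene');im=s['pixels'][150:270,290:440]
cv2.imwrite('pics/z5.png',cv2.resize(im,None,fx=5,fy=5,interpolation=cv2.INTER_CUBIC)) 
E
```

```text
255 [[0.55, -0.126, 0.053], [0.551, -0.131, 0.064], [0.546, -0.133, 0.053]]
261 [[0.552, -0.127, 0.07], [0.551, -0.131, 0.073], [0.549, -0.134, 0.071]]
267 [[0.552, -0.128, 0.079], [0.551, -0.131, 0.081], [0.549, -0.134, 0.079]]
273 [[0.552, -0.128, 0.087], [0.551, -0.131, 0.088], [0.548, -0.134, 0.086]]
279 [[0.555, -0.13, 0.104], [0.551, -0.131, 0.095], [0.552, -0.135, 0.103]]
285 [[0.554, -0.129, 0.107], [0.55, -0.13, 0.1], [0.552, -0.135, 0.11]]
291 [[0.554, -0.129, 0.113], [0.612, -0.163, 0.259], [0.552, -0.135, 0.116]]
297 [[0.554, -0.129, 0.119], [0.545, -0.128, 0.102], [0.552, -0.135, 0.122]]
303 [[0.554, -0.129, 0.123], [0.542, -0.126, 0.1], [0.553, -0.135, 0.128]]
309 [[0.554, -0.13, 0.129], [0.54, -0.125, 0.102], [0.553, -0.135, 0.132]]
315 [[0.554, -0.13, 0.134], [0.49, -0.098, 0.001], [0.574, -0.145, 0.181]]
321 [[0.554, -0.13, 0.138], [0.486, -0.096, 0.0], [0.573, -0.145, 0.181]]
327 [[0.572, -0.14, 0.179], [0.571, -0.142, 0.179], [0.572, -0.144, 0.182]]
```

View pics/z5.png

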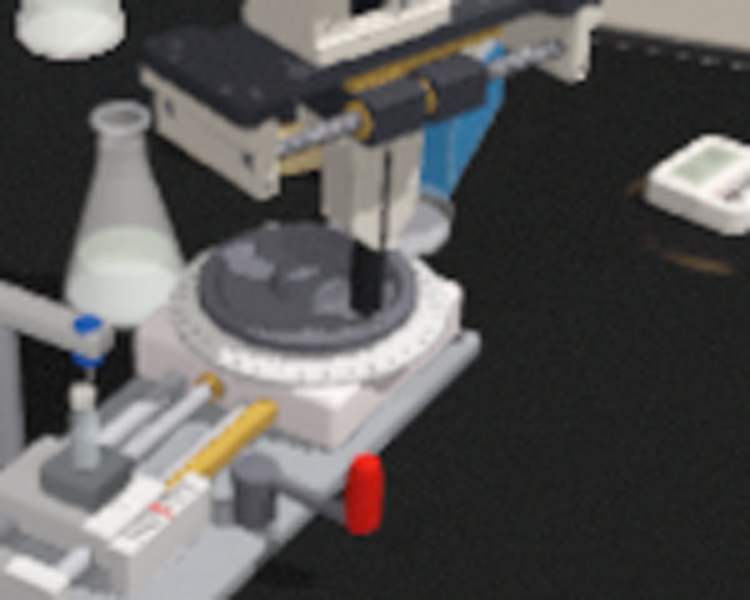

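```bash
python3 - <<'E'
from h import *
c=load('scene')
for v in range(180,216,3):print(v,[p2wd(c,u,v).round(3).tolist() for u in (358,361,364,368,372)])
print(w2p(c,[[.5446,-.1272,.1],[.5446,-.1272,.067],[.5446,-.1272,.058]]))
print(sensors.observe()['qpos'])
E
```

```text
180 [[0.551, -0.11, 0.151], [0.543, -0.107, 0.154], [0.538, -0.114, 0.152], [0.534, -0.126, 0.147], [0.529, -0.135, 0.143]]
183 [[0.55, -0.109, 0.144], [0.542, -0.106, 0.148], [0.538, -0.113, 0.145], [0.533, -0.125, 0.14], [0.529, -0.136, 0.135]]
186 [[0.55, -0.11, 0.136], [0.542, -0.106, 0.14], [0.538, -0.113, 0.138], [0.534, -0.126, 0.132], [0.527, -0.134, 0.129]]
189 [[0.55, -0.109, 0.129], [0.542, -0.108, 0.132], [0.538, -0.115, 0.129], [0.533, -0.126, 0.125], [0.527, -0.133, 0.123]]
192 [[0.55, -0.11, 0.122], [0.541, -0.106, 0.126], [0.538, -0.115, 0.122], [0.533, -0.125, 0.118], [0.527, -0.136, 0.114]]
195 [[0.553, -0.119, 0.109], [0.541, -0.106, 0.119], [0.539, -0.118, 0.113], [0.532, -0.125, 0.111], [0.586, -0.297, 0.003]]
198 [[0.581, -0.189, 0.055], [0.548, -0.124, 0.1], [0.537, -0.115, 0.107], [0.533, -0.128, 0.101], [0.575, -0.27, 0.012]]
201 [[0.577, -0.18, 0.052], [0.546, -0.121, 0.094], [0.539, -0.122, 0.095], [0.554, -0.184, 0.056], [0.575, -0.271, 0.001]]
204 [[0.573, -0.17, 0.051], [0.546, -0.12, 0.087], [0.539, -0.122, 0.087], [0.55, -0.175, 0.054], [0.54, -0.176, 0.056]]
207 [[0.565, -0.151, 0.055], [0.545, -0.12, 0.079], [0.539, -0.122, 0.08], [0.546, -0.166, 0.052], [0.535, -0.163, 0.057]]
210 [[0.562, -0.144, 0.053], [0.546, -0.123, 0.069], [0.539, -0.123, 0.071], [0.54, -0.152, 0.054], [0.531, -0.152, 0.057]]
213 [[0.558, -0.135, 0.05], [0.546, -0.123, 0.061], [0.539, -0.123, 0.063], [0.535, -0.138, 0.055], [0.528, -0.147, 0.052]]
[[362.88876268 197.41195144]
 [362.34080075 210.00941953]
 [362.1950827  213.35943072]]
[-3.66387269e-01  5.32244511e-01  1.59817182e+00  4.34873060e-05
  1.01042874e+00  1.69764310e+00]
```

```bash
python3 - <<'E'
from h import *
c=load('wrist') # current
s=sensors.observe();p=s['tool_pos'];yaw=s['tool_rot'][2]
ax=np.array([np.cos(yaw),np.sin(yaw),0]);ay=np.array([np.sin(yaw),-np.cos(yaw),0])
for dz in(.017,0,-.017,-.03):
  print(dz,w2p(c,[p-[0,0,dz]+.0095*ax,p-[0,0,dz]-.0095*ax]).round(0).tolist())
Tt=np.eye(4);Tt[:3,:3]=cv2.Rodrigues(np.array([0,0,0.]))[0]
# w1 geometry via relative pose: print w1-like projection of tips at open 92
for dz in(.017,0,-.017,-.03):
  print(dz,w2p(c,[p-[0,0,dz]+.0095*ax+.046*ay,p-[0,0,dz]-.0095*ax+.046*ay,p-[0,0,dz]+.0095*ax-.046*ay]).round(0).tolist())
E
```

```text
0.017 [[315.0, 254.0], [315.0, 287.0]]
0 [[315.0, 265.0], [315.0, 301.0]]
-0.017 [[315.0, 279.0], [315.0, 317.0]]
-0.03 [[315.0, 291.0], [315.0, 332.0]]
0.017 [[403.0, 254.0], [400.0, 287.0], [228.0, 254.0]]
0 [[410.0, 265.0], [407.0, 301.0], [221.0, 265.0]]
-0.017 [[419.0, 279.0], [416.0, 317.0], [212.0, 279.0]]
-0.03 [[427.0, 291.0], [424.0, 332.0], [203.0, 291.0]]
```

The measured view disagrees with the described tool: the fingertips end about 17 mm above the reported TCP. They closed above the knob, so I'll reopen and go about 30 mm lower.

Call:
{"fn": "step_arm", "kwargs": {"series": [[0.5, 0, 0, 0.3, 0], [0.5, 0, 0, 0, 0], [0.5, 0, 0, 0, 0], [0.5, 0, 0, 0, 0], [0.5, 0, 0, 0, 0], [0.5, 0, 0, -0.5, 0], [0.5, 0, 0, -0.5, 0], [0.5, 0, 0, 0, 0]]}}

```text
time: 5.05
tool_pos: [0.5427, -0.1265, 0.0633]
tool_rot: [3.141, 0.005, -0.493]
contact_force: [0.7, -0.0, 0.4]
opening: 0.0459
```

```bash
python3 - <<'E'
from h import *
s=sensors.observe();print(s['time'],s['tool_pos'],s['contact_force'],s['opening'])
c=cam('wrist');cv2.imwrite('pics/w6.png',c['pixels'])
E
```

```text
5.05 [ 0.54272356 -0.12649349  0.06325398] [ 0.65169115 -0.03152184  0.39055545] 0.045880096283908454
```

View pics/w6.png

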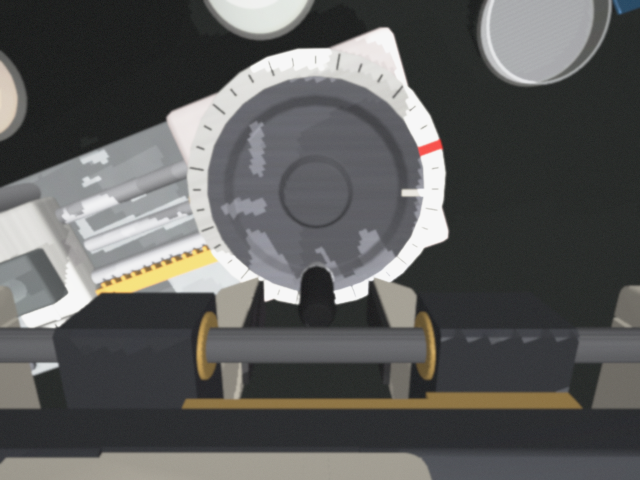

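Call:
{"fn": "step_arm", "kwargs": {"series": [[0.5, 0.02, 0, -0.4, 0], [0.3, 0, 0, 0, 0], [0.1, 0, 0, 0, 0], [0.05, 0, 0, 0, 0], [0.05, 0, 0, 0, 0], [0.05, 0, 0, 0, 0]], "squeeze": 12}}

```text
time: 5.7
tool_pos: [0.5449, -0.1276, 0.0563]
tool_rot: [3.141, -0.001, -0.493]
contact_force: [-2.1, -2.2, 1.8]
opening: 0.0155
```

```bash
python3 - <<'E'
from h import *
s=sensors.observe();print(s['time'],s['tool_pos'],s['contact_force'],s['opening'])
c=cam('wrist');cv2.imwrite('pics/w7.png',c['pixels'])
E
```

```text
5.7 [ 0.54493091 -0.1276033   0.05627679] [-2.12585672 -2.16081445  1.76145104] 0.015486869291979805
```

View pics/w7.png

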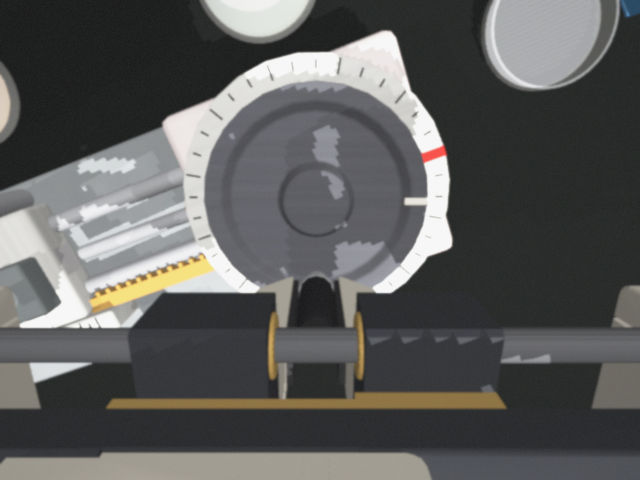

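Call:
{"fn": "step_arm", "kwargs": {"series": [[0.05, -0.057, -0.121, 0, 1], [0.05, -0.047, -0.125, 0, 1], [0.05, -0.037, -0.129, 0, 1], [0.05, -0.027, -0.131, 0, 1], [0.05, -0.016, -0.133, 0, 1], [0.05, 0, 0, 0, 0]]}}

```text
time: 6.35
tool_pos: [0.5402, -0.1433, 0.0562]
tool_rot: [3.142, 0.0, -0.093]
contact_force: [-2.2, -0.9, 2.7]
opening: 0.0156
```

```bash
cat >> h.py <<'E'
AX=np.array([.58127,-.14617]);YAW=-.1394
def rep(f=None):
    s=sensors.observe();d=s['tool_pos'][:2]-AX;th=np.arctan2(d[1],d[0])%(2*np.pi);F=s['contact_force']
    t=np.array([-np.sin(th),np.cos(th)])
    print('t',s['time'],'pos',s['tool_pos'].round(4),'yaw',s['tool_rot'][2].round(3),'r',np.linalg.norm(d).round(4),'th',th.round(3),'Ft(ccw+)',(F[:2]@t).round(2),'Fr',(F[:2]@d/np.linalg.norm(d)).round(2),'Fz',F[2].round(1),'op',round(s['opening'],4))
    if f: return cam('wrist',f)
E
python3 - <<'E'
from h import *
rep('w8.png')
E
```

```text
t 6.35 pos [ 0.5402 -0.1433  0.0562] yaw -0.093 r 0.0412 th 3.071 Ft(ccw+) 1.04 Fr 2.11 Fz 2.7 op 0.0156
```

View pics/w8.png

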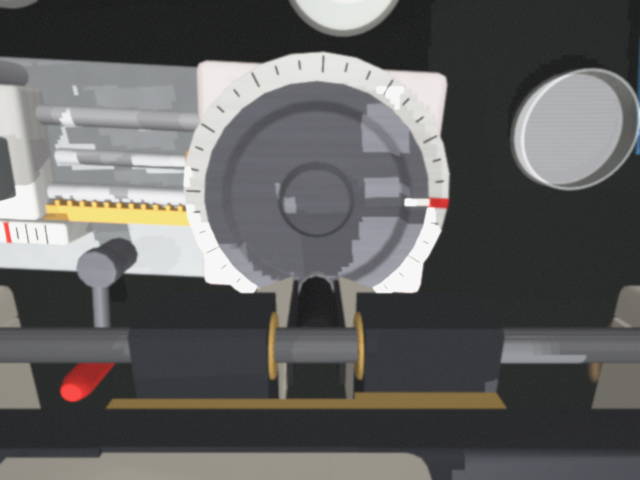

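Call:
{"fn": "step_arm", "kwargs": {"series": [[0.05, -0.006, -0.134, 0, 1], [0.05, 0.005, -0.134, 0, 1], [0.05, 0.016, -0.133, 0, 1]]}}

```text
time: 6.7
tool_pos: [0.5404, -0.1529, 0.0562]
tool_rot: [-3.141, 0.001, 0.148]
contact_force: [-3.3, 0.6, 4.7]
opening: 0.0153
```

```bash
python3 - <<'E'
from h import *
rep()
E
```

```text
t 6.7 pos [ 0.5404 -0.1529  0.0562] yaw 0.148 r 0.0414 th 3.304 Ft(ccw+) -1.08 Fr 3.13 Fz 4.7 op 0.0153
```

Call:
{"fn": "step_arm", "kwargs": {"series": [[0.05, 0.026, -0.131, 0, 1], [0.05, 0.037, -0.129, 0, 1]]}}

```text
time: 6.9
tool_pos: [0.5419, -0.1595, 0.0562]
tool_rot: [-3.141, 0.001, 0.308]
contact_force: [-2.6, -0.6, 3.9]
opening: 0.0155
```

```bash
python3 - <<'E'
from h import *
rep('w9.png')
E
```

```text
t 6.9 pos [ 0.5419 -0.1595  0.0562] yaw 0.308 r 0.0416 th 3.469 Ft(ccw+) -0.25 Fr 2.65 Fz 3.9 op 0.0155
```

View pics/w9.png

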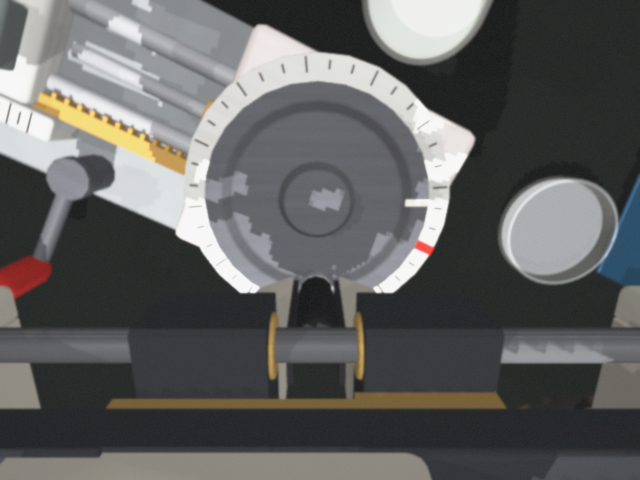

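Call:
{"fn": "step_arm", "kwargs": {"series": [[0.05, 0.048, -0.125, 0, 1], [0.05, 0.058, -0.121, 0, 1]]}}

```text
time: 7.15
tool_pos: [0.5445, -0.1658, 0.0563]
tool_rot: [-3.142, 0.001, 0.467]
contact_force: [-4.3, -1.8, 5.3]
opening: 0.0152
```

```bash
python3 - <<'E'
from h import *
rep()
E
```

```text
t 7.15 pos [ 0.5445 -0.1658  0.0563] yaw 0.467 r 0.0417 th 3.633 Ft(ccw+) -0.47 Fr 4.66 Fz 5.3 op 0.0152
```

Call:
{"fn": "step_arm", "kwargs": {"series": [[0.05, 0.068, -0.116, 0, 1]]}}

```text
time: 7.25
tool_pos: [0.5455, -0.168, 0.0561]
tool_rot: [-3.139, 0.001, 0.547]
contact_force: [-6.8, 4.1, 8.8]
opening: 0.0153
```

```bash
python3 - <<'E'
from h import *
rep();c=cam('top')
im=c['pixels'][195:305,280:460]
cv2.imwrite('pics/z10.png',cv2.resize(im,None,fx=4.4,fy=4.4,interpolation=cv2.INTER_CUBIC))
c=cam('scene')
im=c['pixels'][200:290,260:390]
cv2.imwrite('pics/z10s.png',cv2.resize(im,None,fx=6,fy=6,interpolation=cv2.INTER_CUBIC))
E
```

```text
t 7.25 pos [ 0.5455 -0.168   0.0561] yaw 0.547 r 0.0419 th 3.689 Ft(ccw+) -7.1 Fr 3.68 Fz 8.8 op 0.0153
```

View pics/z10.png

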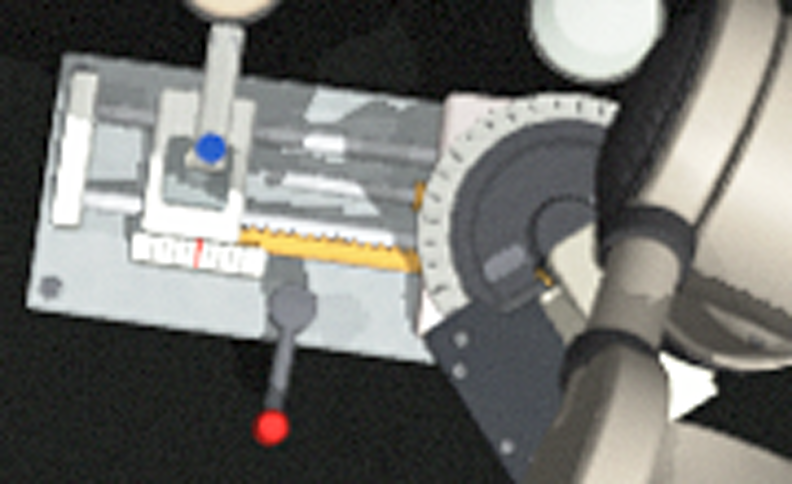

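View pics/z10s.png

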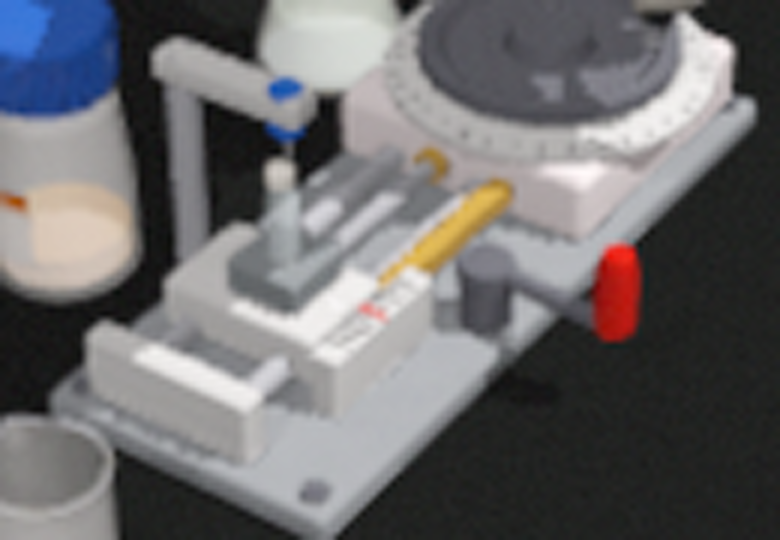

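Call:
{"fn": "step_arm", "kwargs": {"series": [[0.05, 0.057, -0.083, 0, 0.75], [0.05, 0.062, -0.08, 0, 0.75], [0.05, 0.066, -0.076, 0, 0.75]]}}

```text
time: 7.65
tool_pos: [0.5496, -0.1737, 0.0562]
tool_rot: [-3.138, 0.002, 0.726]
contact_force: [-7.4, 1.3, 8.5]
opening: 0.0152
```

```bash
python3 - <<'E'
from h import *
rep()
E
```

```text
t 7.65 pos [ 0.5496 -0.1737  0.0562] yaw 0.726 r 0.042 th 3.858 Ft(ccw+) -5.78 Fr 4.72 Fz 8.5 op 0.0152
```

Call:
{"fn": "step_arm", "kwargs": {"series": [[0.05, 0.071, -0.072, 0, 0.75], [0.05, 0.075, -0.068, 0, 0.75], [0.05, 0, 0, 0, 0]]}}

```text
time: 7.95
tool_pos: [0.5536, -0.1779, 0.0562]
tool_rot: [-3.139, 0.002, 0.845]
contact_force: [-7.0, -0.3, 7.1]
opening: 0.0159
```

```bash
python3 - <<'E'
from h import *
rep('w11.png');c=cam('top')
im=c['pixels'][235:265,300:350]
cv2.imwrite('pics/z11.png',cv2.resize(im,None,fx=15,fy=15,interpolation=cv2.INTER_CUBIC))
c=cam('scene')
im=c['pixels'][235:275,305:345]
cv2.imwrite('pics/z11s.png',cv2.resize(im,None,fx=14,fy=14,interpolation=cv2.INTER_CUBIC))
E
```

```text
t 7.95 pos [ 0.5536 -0.1779  0.0562] yaw 0.845 r 0.0421 th 3.995 Ft(ccw+) -5.08 Fr 4.76 Fz 7.1 op 0.0159
```

View pics/z11.png

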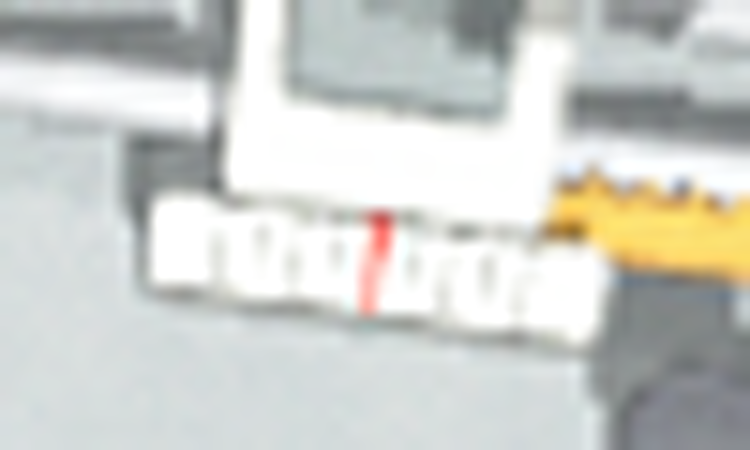

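View pics/z11s.png

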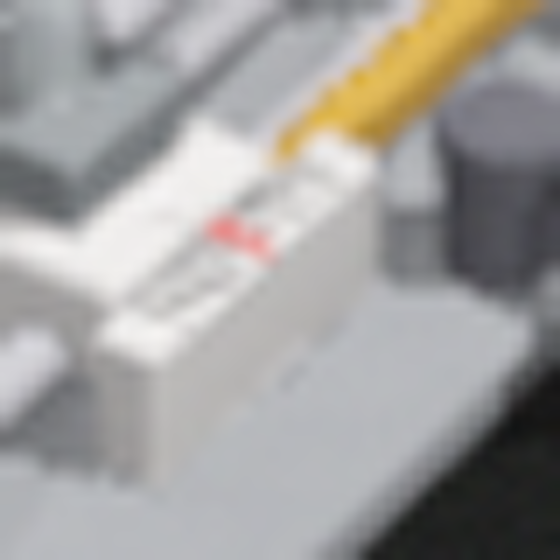

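View pics/w11.png

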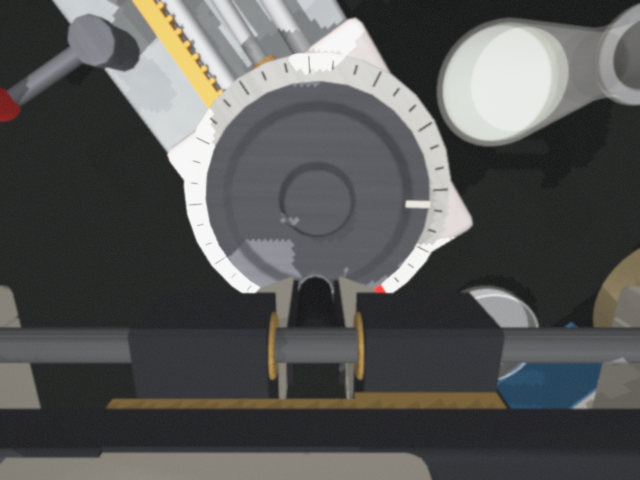

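```bash
cat >> h.py <<'E'
P0=[0.5931,-0.0620,-0.1394]
from scipy.ndimage import map_coordinates
def rect(c_or_img,cam_,z=.04,res=.00025):
    g=c_or_img.astype(np.float32)
    ys=np.arange(.13,.03,-res);xs=np.arange(.03,-.05,-res)  # image: right=-y, down=-x
    Y,X=np.meshgrid(ys,xs);W=unit2w(P0,np.c_[X.ravel(),Y.ravel(),np.full(X.size,z)])
    uv=w2p(cam_,W)
    return cv2.remap(g,uv[:,0].reshape(X.shape).astype(np.float32),uv[:,1].reshape(X.shape).astype(np.float32),cv2.INTER_CUBIC)
E
python3 - <<'E'
from h import *
t=load('top')
a=rect(cv2.imread('pics/top0.png'),t);b=rect(t['pixels'],t)
cv2.imwrite('pics/r.png',np.vstack([a,b]).clip(0,255))
s=load('scene')
cv2.imwrite('pics/rs.png',np.vstack([rect(cv2.imread('pics/scene0.png'),s),rect(s['pixels'],s)]).clip(0,255))
E
```

```text
[ WARN:0@0.733] global loadsave.cpp:1063 imwrite_ Unsupported depth image for selected encoder is fallbacked to CV_8U.
```

View pics/r.png

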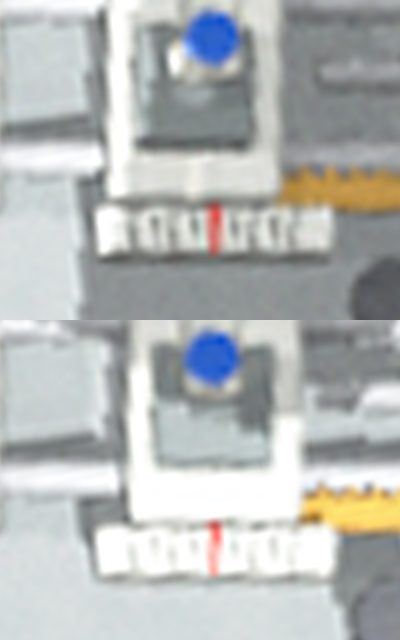

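View pics/rs.png

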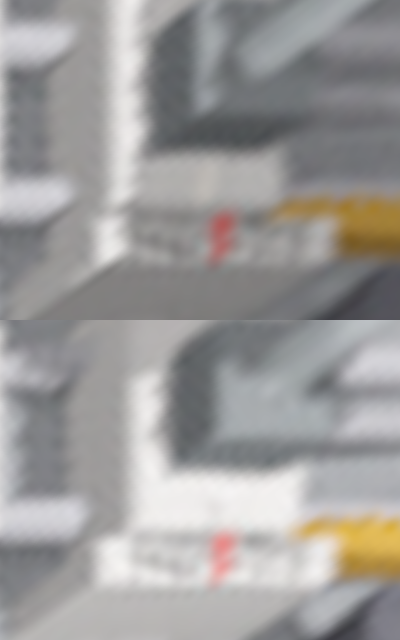

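Call:
{"fn": "step_arm", "kwargs": {"series": [[0.05, 0.072, -0.058, 0, 0.69], [0.05, 0.075, -0.053, 0, 0.69]]}}

```text
time: 8.3
tool_pos: [0.5569, -0.1806, 0.0562]
tool_rot: [-3.138, 0.002, 0.956]
contact_force: [-8.5, -0.6, 7.8]
opening: 0.0152
```

```bash
python3 - <<'E'
from h import *
rep()
E
```

```text
t 8.3 pos [ 0.5569 -0.1806  0.0562] yaw 0.956 r 0.0422 th 4.097 Ft(ccw+) -6.6 Fr 5.36 Fz 7.8 op 0.0152
```

Call:
{"fn": "step_arm", "kwargs": {"series": [[0.05, 0.078, -0.049, 0, 0.69], [0.05, 0, 0, 0, 0]]}}

```text
time: 8.5
tool_pos: [0.5593, -0.1822, 0.0562]
tool_rot: [-3.14, 0.001, 1.011]
contact_force: [-7.4, -1.3, 6.5]
opening: 0.0159
```

```bash
python3 - <<'E'
from h import *
rep();t=cam('top','top12.png');s=cam('scene','sc12.png')
cv2.imwrite('pics/r12.png',cv2.resize(np.vstack([rect(t['pixels'],t)[180:220],rect(t['pixels'],t)]).clip(0,255).astype(np.uint8),None,fx=1.5,fy=1.5))
E
```

```text
t 8.5 pos [ 0.5593 -0.1822  0.0562] yaw 1.011 r 0.0422 th 4.166 Ft(ccw+) -5.67 Fr 4.94 Fz 6.5 op 0.0159
```

View pics/r12.png

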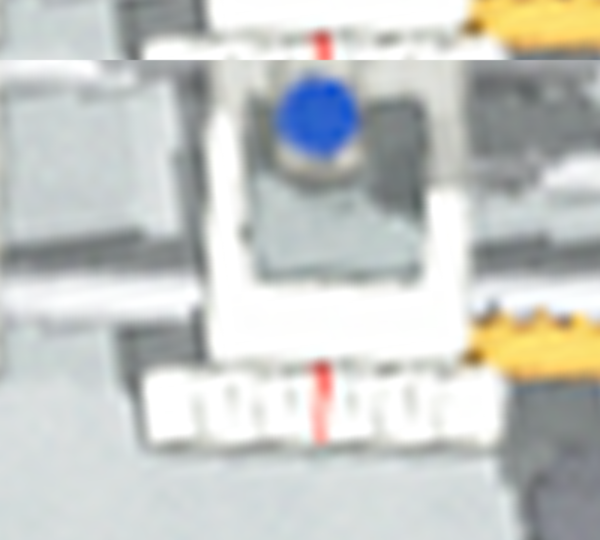

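Call:
{"fn": "step_arm", "kwargs": {"series": [[0.05, -0.112, 0.073, 0, -1], [0.05, -0.106, 0.082, 0, -1], [0.05, -0.099, 0.09, 0, -1], [0.05, -0.092, 0.098, 0, -1], [0.05, -0.084, 0.105, 0, -1], [0.05, -0.075, 0.111, 0, -1], [0.05, -0.066, 0.117, 0, -1], [0.05, -0.056, 0.122, 0, -1], [0.05, -0.046, 0.126, 0, -1], [0.05, -0.036, 0.129, 0, -1], [0.05, -0.026, 0.131, 0, -1], [0.05, -0.015, 0.133, 0, -1]]}}

```text
time: 9.8
tool_pos: [0.5401, -0.1491, 0.0562]
tool_rot: [3.141, 0.0, 0.046]
contact_force: [-1.9, -0.6, 5.0]
opening: 0.0156
```

```bash
python3 - <<'E'
from h import *
c=rep('w13.png')
E
```

```text
t 9.8 pos [ 0.5401 -0.1491  0.0562] yaw 0.046 r 0.0413 th 3.213 Ft(ccw+) 0.48 Fr 1.98 Fz 5.0 op 0.0156
```

View pics/w13.png

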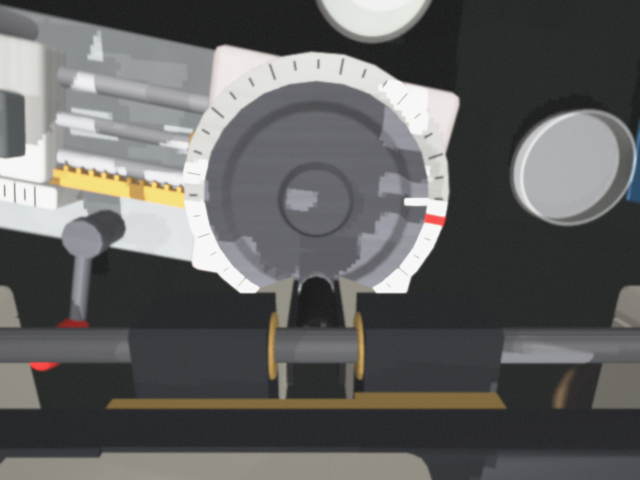

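Call:
{"fn": "step_arm", "kwargs": {"series": [[0.05, -0.005, 0.118, 0, -0.88], [0.05, 0.004, 0.118, 0, -0.88], [0.05, 0, 0, 0, 0]]}}

```text
time: 10.15
tool_pos: [0.5402, -0.1441, 0.0563]
tool_rot: [3.14, -0.0, -0.091]
contact_force: [-4.0, -4.4, 3.8]
opening: 0.0154
```

```bash
python3 - <<'E'
from h import *
c=rep('w14.png');im=c['pixels'][40:300,170:470]
cv2.imwrite('pics/z14w.png',cv2.resize(im,None,fx=2.3,fy=2.3,interpolation=cv2.INTER_CUBIC))
t=cam('top','top14.png')
cv2.imwrite('pics/r14.png',cv2.resize(rect(t['pixels'],t).clip(0,255).astype(np.uint8),None,fx=1.5,fy=1.5))
E
```

```text
t 10.15 pos [ 0.5402 -0.1441  0.0563] yaw -0.091 r 0.0411 th 3.091 Ft(ccw+) 4.58 Fr 3.81 Fz 3.8 op 0.0154
```

View pics/z14w.png

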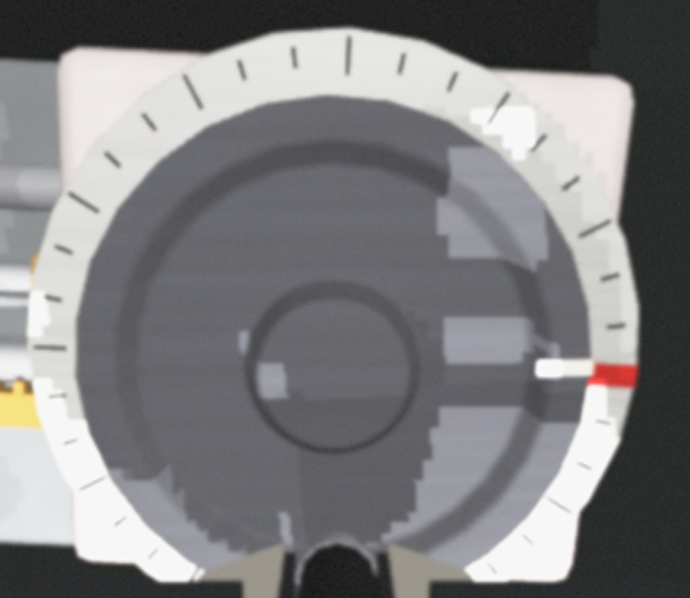

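View pics/r14.png

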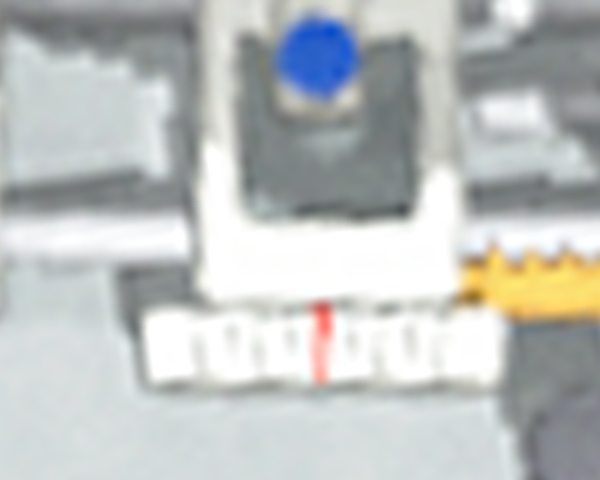

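Call:
{"fn": "step_arm", "kwargs": {"series": [[0.05, 0.005, 0.059, 0, -0.44], [0.05, 0, 0, 0, 0]]}}

```text
time: 10.45
tool_pos: [0.5403, -0.1428, 0.0562]
tool_rot: [3.14, -0.0, -0.125]
contact_force: [-3.1, -4.6, 3.8]
opening: 0.0154
```

```bash
python3 - <<'E'
from h import *
c=rep('w15.png');im=c['pixels'][40:300,170:470]
cv2.imwrite('pics/z15w.png',cv2.resize(im,None,fx=2.3,fy=2.3,interpolation=cv2.INTER_CUBIC))
t=cam('top','top15.png')
sc=cam('scene','sc15.png')
cv2.imwrite('pics/r15.png',cv2.resize(rect(t['pixels'],t).clip(0,255).astype(np.uint8),None,fx=1.5,fy=1.5))
cv2.imwrite('pics/rs15.png',cv2.resize(rect(sc['pixels'],sc).clip(0,255).astype(np.uint8),None,fx=1.5,fy=1.5))
# edges
for n in('top0','top12','top14','top15'):
    r=rect(cv2.imread('pics/%s.png'%n),t).mean(2)
    out=[]
    for rows in((150,185),(165,180)):
        g=np.gradient(cv2.GaussianBlur(r[rows[0]:rows[1]].mean(0)[None].astype(np.float32),(0,0),2)[0])
        def pk(lo,hi,s):
            i=lo+np.argmax(s*g[lo:hi]);w=np.clip(s*g[i-5:i+6],0,None);return (w*np.arange(i-5,i+6)).sum()/w.sum()
        a=pk(95,150,1);b=pk(265,320,-1);out+= [a.round(1),b.round(1)]
    red=cv2.imread('pics/%s.png'%n);R=rect(red,t);d=R[...,2]-R[...,1];d=d[215:225,190:240].clip(30,None)-30
    print(n,out,'red',190+(d.sum(0)*np.arange(50)).sum()/d.sum())
E
```

```text
t 10.45 pos [ 0.5403 -0.1428  0.0562] yaw -0.125 r 0.0411 th 3.058 Ft(ccw+) 4.83 Fr 2.74 Fz 3.8 op 0.0154
top0 [np.float64(109.2), np.float64(277.9), np.float64(108.1), np.float64(278.8)] red 214.80660514073688
top12 [np.float64(138.4), np.float64(310.1), np.float64(137.2), np.float64(313.1)] red 215.72413371282653
top14 [np.float64(134.6), np.float64(303.9), np.float64(135.2), np.float64(304.9)] red 215.61635332106636
top15 [np.float64(131.9), np.float64(302.1), np.float64(130.1), np.float64(303.9)] red 215.59238355953542
```

View pics/z15w.png

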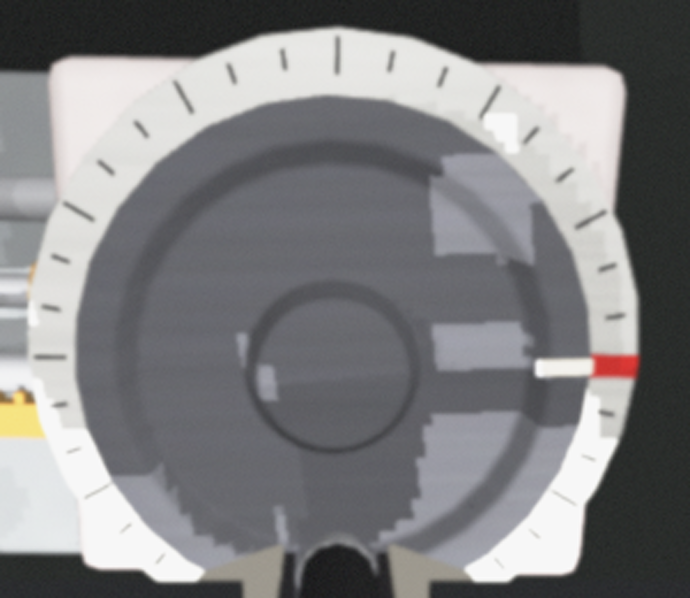

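View pics/r15.png

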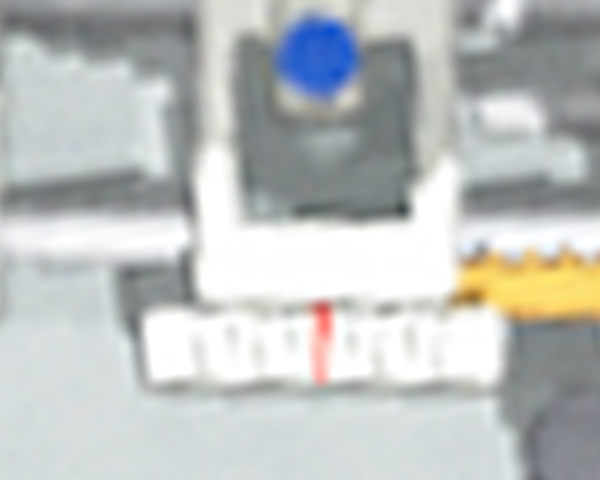

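View pics/rs15.png

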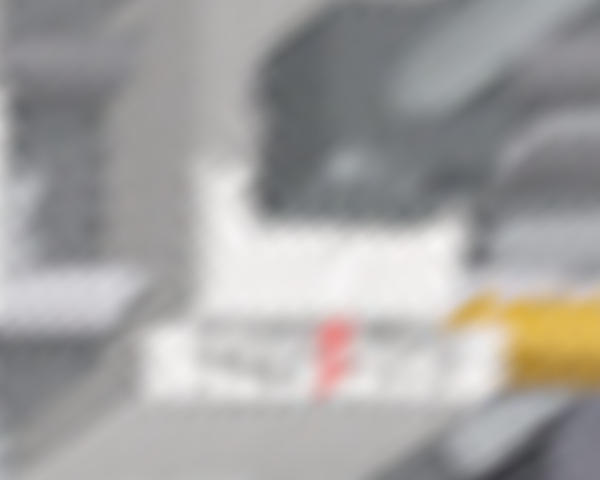

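Call:
{"fn": "step_arm", "kwargs": {"series": [[0.25, 0, 0, 0, 0], [0.4, 0, 0, 0, 0], [0.45, 0, 0, 0, 0], [0.45, 0, 0, 0.4, 0], [0.45, 0, 0, 0.8, 0], [0.45, 0, 0, 0.8, 0], [0.45, 0, 0, 0.8, 0], [0.45, 0, 0, 0, 0]]}}

```text
time: 11.4
tool_pos: [0.5422, -0.1423, 0.1293]
tool_rot: [3.14, -0.006, -0.123]
contact_force: [-0.6, 0.3, 0.6]
opening: 0.0414
```

```bash
python3 - <<'E'
from h import *
c=rep('w16.png')
E
```

```text
t 11.4 pos [ 0.5422 -0.1423  0.1293] yaw -0.123 r 0.0393 th 3.044 Ft(ccw+) -0.21 Fr 0.65 Fz 0.6 op 0.0414
```

View pics/w16.png

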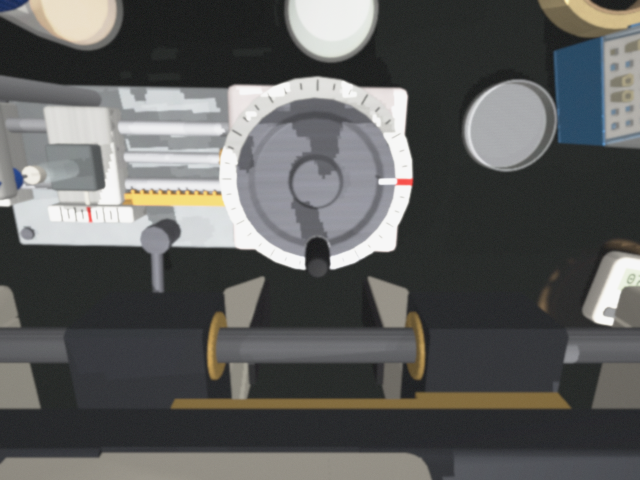

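Call:
{"fn": "step_arm", "kwargs": {"series": [[0.45, -0.9, 0.2, 0, 0], [0.45, -0.9, 0.84, 0, 0], [0.45, 0, 1, 0, 0], [0.45, 0, 1, 0, 0], [0.45, 0, 1, 0, 0], [0.45, 0, 1, 0, -0.2], [0.45, 0, 0, 0, 0], [0.45, 0, 0, 0, 0]]}}

```text
time: 12.25
tool_pos: [0.4949, -0.0156, 0.1252]
tool_rot: [3.141, 0.001, -0.138]
contact_force: [0.1, -0.1, 1.0]
opening: 0.041
```

```bash
python3 - <<'E'
from h import *
rep()
c=cam('wrist','w17.png')
print(w2p(c,[[.4973,-.016,.068],[.4973,-.016,.034]]))
t=load('top');
sc=load('scene')
from h import *
for cc,n in((cv2.imread('pics/top0.png'),t),(cv2.imread('pics/scene0.png'),sc)):
    h=cv2.cvtColor(cc,cv2.COLOR_BGR2HSV);m=((h[...,0]<6)|(h[...,0]>174))&(h[...,1]>180)&(h[...,2]>90)
    k,l,st,ce=cv2.connectedComponentsWithStats(m.astype(np.uint8))
    print([(st[i].tolist(),ce[i].round(1).tolist(), p2w(n,*ce[i],.06).round(4)) for i in range(1,k) if st[i,4]>20])
E
```

```text
t 12.25 pos [ 0.4949 -0.0156  0.1252] yaw -0.138 r 0.1566 th 2.155 Ft(ccw+) 0.03 Fr -0.15 Fz 1.0 op 0.041
[[315.97035158 243.0763763 ]
 [315.94733803 228.73843859]]
[([338, 288, 7, 8, 45], [341.0, 291.6], array([ 0.4988, -0.0132,  0.06  ]))]
[([164, 31, 17, 7, 33], [171.7, 34.2], array([ 2.2346, -1.3668,  0.06  ])), ([359, 241, 7, 16, 98], [362.2, 248.7], array([ 0.4935, -0.0053,  0.06  ]))]
```

View pics/w17.png

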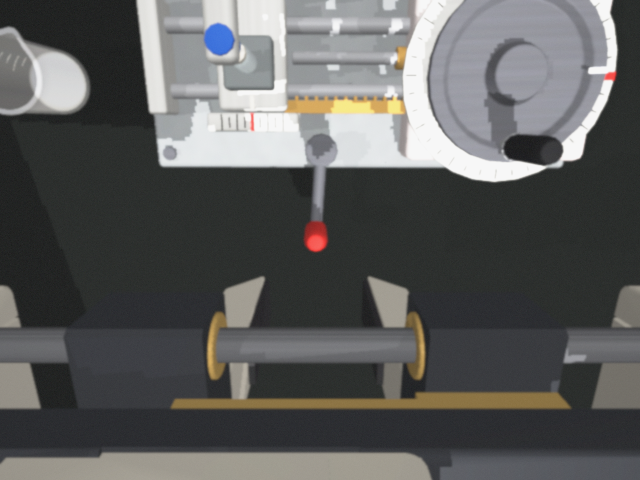

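Call:
{"fn": "step_arm", "kwargs": {"series": [[0.45, 0.1, 0, -0.9, 0], [0.45, 0, 0, -0.9, 0], [0.45, 0, 0, -0.9, 0], [0.45, 0, 0, -0.8, 0], [0.45, 0, 0, -0.3, 0], [0.2, 0, 0, 0, 0], [0.1, 0, 0, 0, 0], [0.05, 0, 0, 0, 0], [0.05, 0, 0, 0, 0]], "squeeze": 12}}

```text
time: 13.2
tool_pos: [0.4985, -0.016, 0.0318]
tool_rot: [3.141, -0.002, -0.14]
contact_force: [1.5, -0.0, 0.9]
opening: 0.0144
```

```bash
python3 - <<'E'
from h import *
rep()
c=cam('wrist','w18.png')
E
```

```text
t 13.2 pos [ 0.4985 -0.016   0.0318] yaw -0.14 r 0.1543 th 2.137 Ft(ccw+) -1.28 Fr -0.84 Fz 0.9 op 0.0144
```

View pics/w18.png

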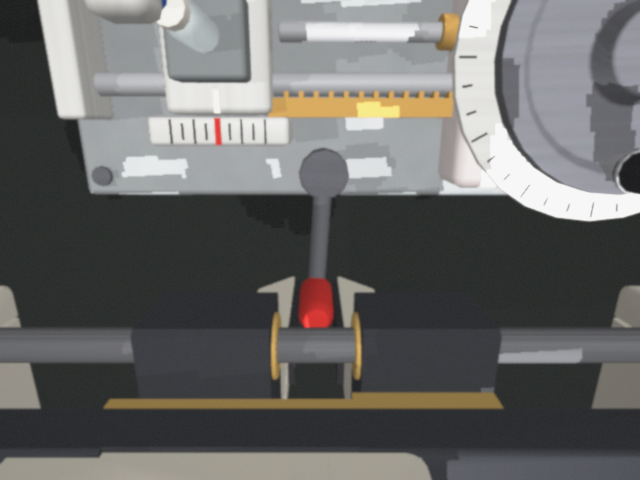

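Call:
{"fn": "step_arm", "kwargs": {"series": [[0.05, 0.058, 0.28, 0, 0], [0.05, 0.094, 0.27, 0, 0], [0.05, 0.128, 0.256, 0, 0], [0.05, 0.16, 0.237, 0, 0], [0.05, 0.189, 0.214, 0, 0], [0.05, 0.216, 0.188, 0, 0], [0.05, 0.238, 0.158, 0, 0]]}}

```text
time: 13.95
tool_pos: [0.5249, 0.0245, 0.0313]
tool_rot: [3.141, 0.0, -0.139]
contact_force: [-2.2, -5.9, 4.2]
opening: 0.0146
```

Call:
{"fn": "step_arm", "kwargs": {"series": [[0.05, 0.257, 0.126, 0, 0], [0.05, 0.271, 0.092, 0, 0]]}}

```text
time: 14.15
tool_pos: [0.5381, 0.0289, 0.0312]
tool_rot: [3.139, 0.001, -0.139]
contact_force: [-14.7, -16.8, 5.8]
opening: 0.0142
```

```bash
python3 - <<'E'
from h import *
rep()
s=sensors.observe();print(s['contact_force']);d=s['tool_pos'][:2]-[.5517,-.0259];print(np.linalg.norm(d),3.002-np.arctan2(d[1],d[0]))
c=cam('wrist','w19.png')
E
```

```text
t 14.15 pos [0.5381 0.0289 0.0312] yaw -0.139 r 0.1804 th 1.813 Ft(ccw+) 18.26 Fr -12.78 Fz 5.8 op 0.0142
[-14.66943839 -16.78572751   5.81716264]
0.05650928577236807 1.187487673788359
```

View pics/w19.png

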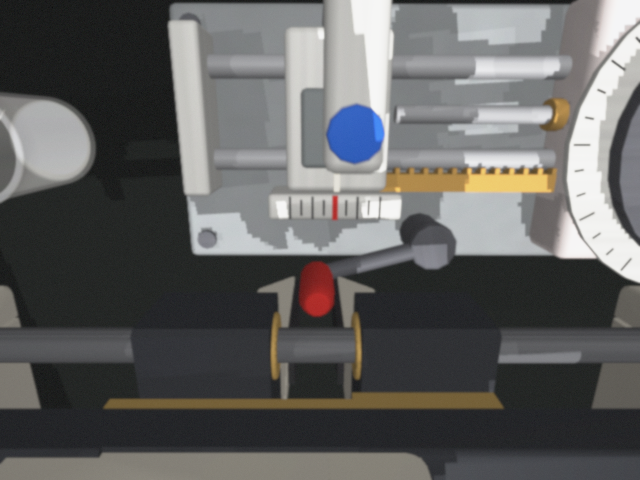

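Call:
{"fn": "step_arm", "kwargs": {"series": [[0.05, 0, -0.08, 0, 0], [0.05, 0, 0, 0, 0]]}}

```text
time: 14.4
tool_pos: [0.5377, 0.0286, 0.0312]
tool_rot: [-3.141, 0.001, -0.14]
contact_force: [-3.3, 0.5, 4.5]
opening: 0.0143
```

```bash
python3 - <<'E'
from h import *
s=sensors.observe();print(s['time'],s['tool_pos'],s['contact_force']);d=s['tool_pos'][:2]-[.5517,-.0259];print(np.linalg.norm(d),3.002-np.arctan2(d[1],d[0]))
E
```

```text
14.4 [0.53769258 0.02864871 0.03122493] [-3.25796112  0.534473    4.54462069]
0.05631846096490187 1.179847150440641
```

Call:
{"fn": "step_arm", "kwargs": {"series": [[0.05, 0.12, 0.025, 0, 0], [0.05, 0.1, 0.015, 0, 0], [0.05, 0, 0, 0, 0]]}}

```text
time: 14.7
tool_pos: [0.5391, 0.0286, 0.0305]
tool_rot: [3.139, 0.01, -0.139]
contact_force: [-13.8, -5.7, 11.8]
opening: 0.0144
```

```bash
python3 - <<'E'
from h import *
s=sensors.observe();print(s['time'],s['tool_pos'],s['contact_force']);d=s['tool_pos'][:2]-[.5517,-.0259];print(np.linalg.norm(d),3.002-np.arctan2(d[1],d[0]))
E
```

```text
14.7 [0.53913182 0.02860996 0.03049282] [-13.81634709  -5.73601366  11.80248799]
0.05594010135807861 1.2045972156760942
```

```bash
python3 - <<'E'
from h import *
c=cam('scene')
im=c['pixels'][120:290,230:430]
cv2.imwrite('pics/z20.png',cv2.resize(im,None,fx=3.5,fy=3.5,interpolation=cv2.INTER_CUBIC))
c=cam('wrist','w20.png')
E
```

```text
(no output)
```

View pics/z20.png

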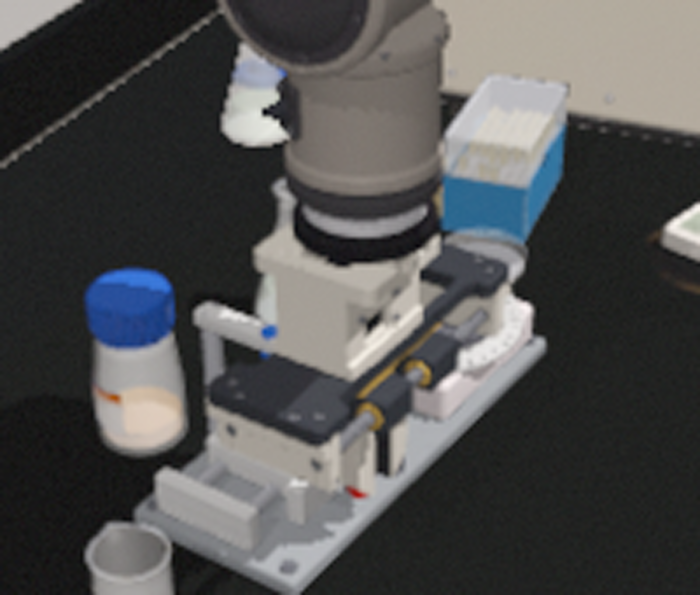

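View pics/w20.png

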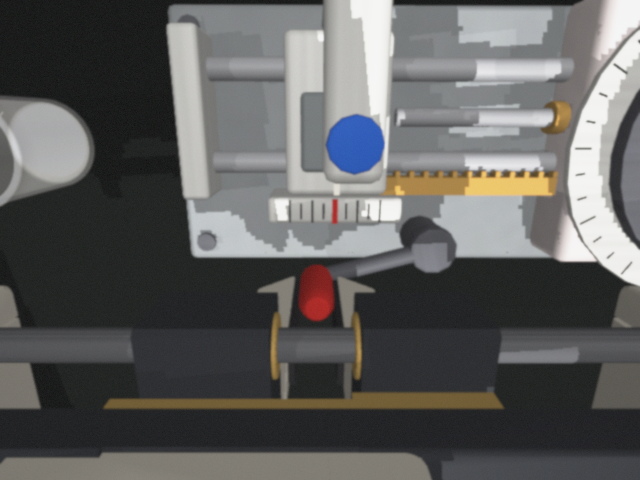

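```bash
python3 - <<'E'
from h import *
def tou(P):
    x,y,t=P0;d=P[:2]-[x,y];return np.array([d[0]*np.cos(t)+d[1]*np.sin(t),-d[0]*np.sin(t)+d[1]*np.cos(t),P[2]]).round(4)
c=load('scene')
for n,u,v in(('blue',268,333),('arm',235,325),('plate left',225,385),('plate',270,415),('plate edge back',310,365),('side',230,430),('sidebot',240,450),('side bottom',320,470),('block',300,330)):
    print(n,tou(p2wd(c,230+u/3.5,120+v/3.5)))
w=load('wrist')
for n,u,v in(('blue',355,145),('armend',360,176),('knob',316,285),('knobtop',317,310),('pivot',433,250),('index',336,190)):print(n,tou(p2wd(w,u,v)))
s=sensors.observe();print(tou(s['tool_pos']),s['contact_force'],s['torque'])
E
```

```text
blue [0.0059 0.0753 0.1183]
arm [0.0264 0.0797 0.1188]
plate left [-0.0383  0.1693  0.1552]
plate [-0.0716  0.176   0.1541]
plate edge back [-0.0646  0.1319  0.1559]
side [-0.0402  0.1701  0.1278]
sidebot [-0.0449  0.1686  0.1157]
side bottom [-0.0966  0.1695  0.126 ]
block [-0.0576  0.1301  0.1739]
blue [0.0061 0.074  0.1203]
armend [-0.0008  0.0725  0.1181]
knob [-0.0529  0.0822  0.062 ]
knobtop [-0.0604  0.0819  0.069 ]
pivot [-0.0457  0.029   0.0398]
index [-0.0182  0.0735  0.0395]
[-0.066   0.0822  0.0305] [-14.36534065  -6.33402928  10.94872163] [-1.07067825  2.42581098 -0.11991912]
```

Call:
{"fn": "step_arm", "kwargs": {"series": [[0.05, -0.12, 0, 0, 0], [0.3, 0, 0, 0, 0], [0.33, 0, 0, 0, 0], [0.33, 0, 0, 0, 0], [0.33, -0.08, 0, 0, 0], [0.33, 0, 0, 0.4, 0], [0.33, 0, 0, 0.8, 0], [0.33, 0, 0, 1, 0], [0.33, 0, 0, 1, 0], [0.33, -0.5, 0, 1, 0], [0.33, -1, 0, 0, 0], [0.33, 0, 0, 0, 0]]}}

```text
time: 16.0
tool_pos: [0.4991, 0.0289, 0.1373]
tool_rot: [3.142, 0.0, -0.139]
contact_force: [0.2, 0.1, -0.5]
opening: 0.0302
```

```bash
python3 - <<'E'
from h import *
rep();c=cam('wrist','w21.png');t=cam('top','top21.png');s=cam('scene','s21.png')
im=t['pixels'][195:305,280:460]
cv2.imwrite('pics/z21.png',cv2.resize(im,None,fx=4.4,fy=4.4,interpolation=cv2.INTER_CUBIC))
E
```

```text
t 16.0 pos [0.4991 0.0289 0.1373] yaw -0.139 r 0.1934 th 2.009 Ft(ccw+) -0.23 Fr -0.01 Fz -0.5 op 0.0302
```

View pics/w21.png

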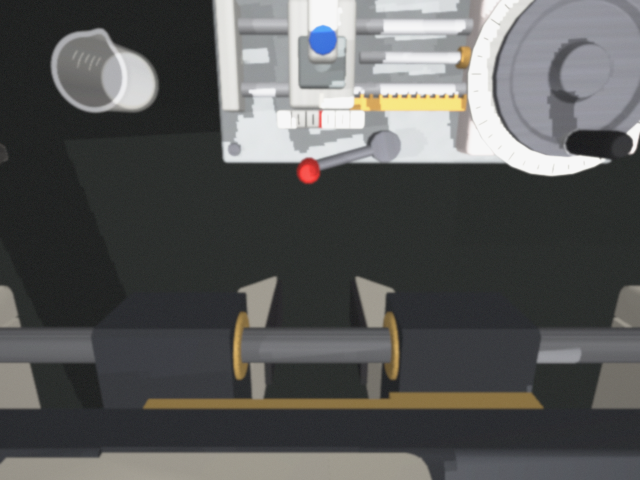

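View pics/z21.png

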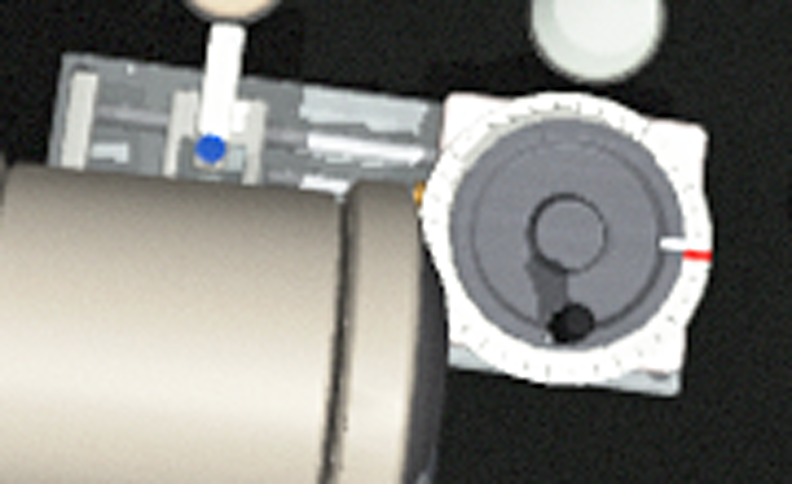

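Call:
{"fn": "step_arm", "kwargs": {"series": [[0.33, -0.5, -1, 0.4, 0], [0.33, 0, -1, 0.4, 0], [0.33, 0, -1, 0, 0], [0.33, 0, -1, 0, 0], [0.33, 0, -0.6, 0, 0], [0.33, 0, 0, 0, 0], [0.33, 0, 0, 0, 0]]}}

```text
time: 16.85
tool_pos: [0.4887, -0.0859, 0.1556]
tool_rot: [-3.141, 0.001, -0.14]
contact_force: [-0.7, 0.4, 0.3]
opening: 0.0306
```

```bash
python3 - <<'E'
from h import *
rep();c=cam('wrist','w22.png');t=cam('top','top22.png')
im=t['pixels'][195:305,280:460]
cv2.imwrite('pics/z22.png',cv2.resize(im,None,fx=4.4,fy=4.4,interpolation=cv2.INTER_CUBIC))
im=c['pixels'][0:240,150:480]
cv2.imwrite('pics/z22w.png',cv2.resize(im,None,fx=2.4,fy=2.4,interpolation=cv2.INTER_CUBIC))
cv2.imwrite('pics/r22.png',cv2.resize(rect(t['pixels'],t).clip(0,255).astype(np.uint8),None,fx=1.5,fy=1.5))
E
```

```text
t 16.85 pos [ 0.4887 -0.0859  0.1556] yaw -0.14 r 0.1105 th 2.565 Ft(ccw+) 0.0 Fr 0.81 Fz 0.3 op 0.0306
```

View pics/z22.png

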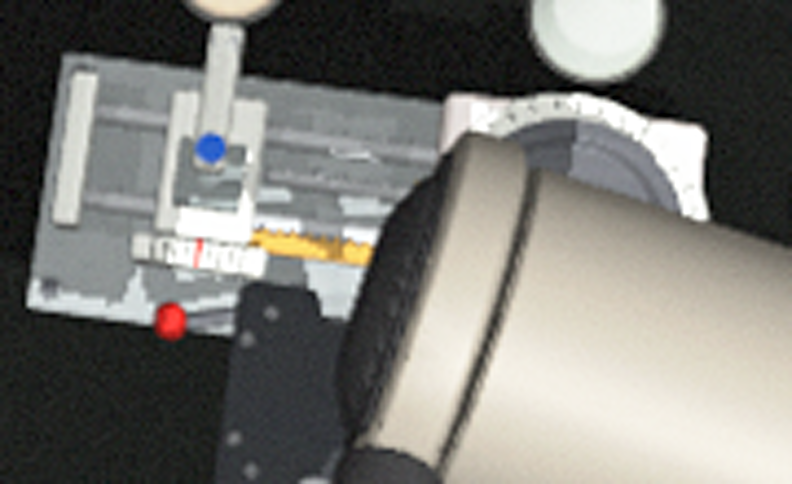

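View pics/z22w.png

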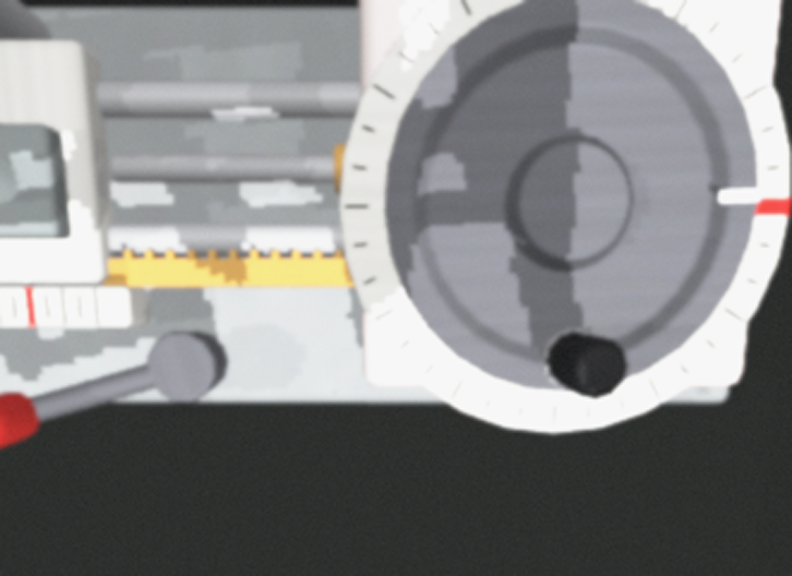

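View pics/r22.png

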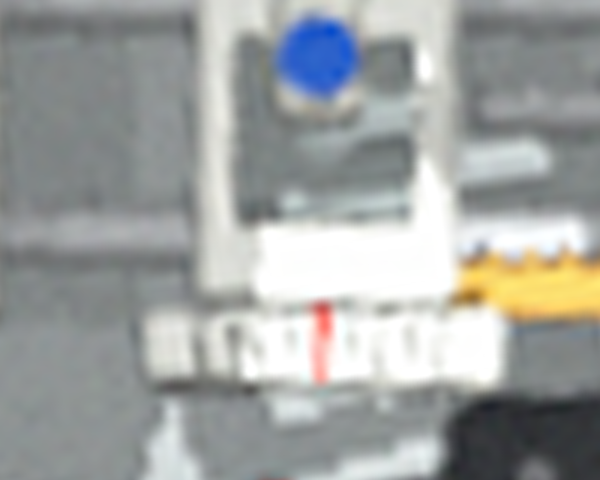

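```bash
python3 - <<'E'
from h import *
c=load('wrist')
def tou(P):
    x,y,t=P0;d=P[:2]-[x,y];return np.array([d[0]*np.cos(t)+d[1]*np.sin(t),-d[0]*np.sin(t)+d[1]*np.cos(t),P[2]]).round(4)
px=lambda u,v:(150+u/2.4,v/2.4)
for n,u,v in(('ptr in',722,196),('ptr out',755,196),('mark in',758,207),('mark out',788,207),('hub',573,203),('dial',770,170),('rim',740,225),('hub2',600,180),('knobtop',597,365)):
    print(n,tou(p2wd(c,*px(u,v))))
# color segmentation, centroid by depth
im=c['pixels'].astype(int);P=im[60:110,440:485]
red=(im[...,2]-im[...,1]>90);red[:60]=0;red[110:]=0;red[:,:440]=0
v,u=np.nonzero(red);print('red',tou(np.mean([p2wd(c,a,b) for a,b in zip(u,v)],0)),len(u))
wh=(im.min(2)>200);wh[:72]=0;wh[92:]=0;wh[:,:448]=0;wh[:,464:]=0
v,u=np.nonzero(wh);print('white',tou(np.mean([p2wd(c,a,b) for a,b in zip(u,v)],0)),len(u),u.min(),u.max(),v.min(),v.max())
E
```

```text
ptr in [ 0.0013 -0.1275  0.058 ]
ptr out [ 0.0013 -0.1365  0.0582]
mark in [-0.0006 -0.142   0.0462]
mark out [-0.0007 -0.1502  0.0472]
hub [-0.0006 -0.0862  0.0602]
dial [ 0.0095 -0.145   0.0445]
rim [-0.0061 -0.1337  0.0567]
hub2 [ 0.0053 -0.0933  0.0597]
knobtop [-0.041  -0.0868  0.1007]
red [ 1.000e-04 -1.481e-01  4.200e-02] 86
white [ 0.0014 -0.1303  0.0604] 98 449 463 78 84
```

```bash
python3 - <<'E'
from h import *
t=load('top')
def tou(P):
    x,y,th=P0;d=P[:2]-[x,y];return np.array([d[0]*np.cos(th)+d[1]*np.sin(th),-d[0]*np.sin(th)+d[1]*np.cos(th)])
k=tou(p2w(t,280+171/4.4,195+321/4.4,.066));d=k-[-.046,.03];print(k,np.linalg.norm(d),np.arctan2(d[1],-d[0]))
from cell import hand_in
print(hand_in())
E
```

```text
[-0.06174122  0.08279201] 0.05508885545232 1.2810152664065941
the job is handed in; nothing more can be done
None
```

The stage is set and locked, and I handed the job in at about 17 s of the 72 s. No verdict was reported.

- **Crank back:** I turned the handwheel anticlockwise through about 1.0 rad of slack, until the slide was about 2.9 mm behind its line. The crank force there was about 6–7 N, so it stayed clear of the rear stop.
- **Set forward:** I came back clockwise only, until the pointer and the slide index were both at their red marks. I then let go of the knob and lifted clear.
- **Lock:** I swung the lock lever until it met its stop, opened the gripper and backed off. The force readings are back to zero, and the glassware looks undisturbed in the pictures.

**Last checks:**
- **Slide:** about 0.3–0.4 mm behind its line (limit 2 mm).
- **Lever:** about 1.28 rad (needs over 1.15 rad).
- **Pointer:** one view, just before I let go of the crank, showed it exactly on the mark. The last view, corrected for height differences, puts it about 1.5–2 mm short, anticlockwise (limit 4 mm).

**What went wrong or disagreed:**
- **Fingertip position:** the tips turned out to be about 17 mm behind the TCP, not 17 mm ahead as described. My first grasp closed above the crank knob, and I corrected it with no harm done.
- **Lever forces:** the force rose to about 22 N for a moment from following the wrong radius, and was about 15 N at the stop.

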